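Rebuild the disc-spring drag pack of a microscope focus drive

TASK

Rebuild the drag pack of the microscope's focus drive: hang the three coned spring washers from the draining rack on the level shaft outside the one already there, one after another, so that the four alternate: rim to thrust plate, then crown to crown, rim to rim, crown to crown, with the hollow of the last facing out towards the end of the shaft. Push the pack home along the shaft until the first touches the thrust plate and each touches the next, and leave it hanging there. Do not drop a washer or set one down on the desk, and leave the knob, the jar and the screwdriver where they lie.

Things in the scene. Friction and masses are not known exactly. Their poses are not given: they have to be found in the camera images.
- stand: microscope stand, head and pillar taken off, fixed: pale cast foot 22 mm thick, housing block 92 x 100 mm, 142 mm high, black knob on its +y side. Origin on the desk under the housing; at yaw 0 its axes are the world's. A level bare steel shaft, 25 mm in diameter, axis 105 mm above the desk, leaves the housing along the stand's -y, with free air round it down to the foot
- shaft_root (a point): point on the shaft's axis in the face of the thrust plate (flat brass disc, 83 mm across, on the housing); the pack is built from here outwards, along this frame's -y; z is up
- shaft_tip (a point): point on the shaft's axis at its free end, 134 mm from shaft_root; the last 10 mm taper to 17 mm diameter
- disc_1: the washer already on the shaft, loose, same size and frame as disc_a: wide rim against the thrust plate, crown outwards. Washers at rest on the shaft hang with their centre about 3.5 mm below its axis, perhaps tilted a few degrees, and slide with dry friction: pushed at the top of the rim only, a washer tilts; pushed level with the shaft on both sides at once, it slides square
- disc_a: loose coned spring washer, bare steel, 115 g, 80 mm across, bore 32 mm, wall 4 mm, 10 mm high. One face is hollow (edged by the wide rim), the other the crown (narrow ring round the bore); the wall slopes 14 degrees (6 mm over the 24 mm from rim to bore). Origin on its axis at half height, mid-bore; its y axis is the cone axis and points out of the crown side. Starts on edge in the rack
- disc_b: like disc_a: identical loose spring washer, same size and frame (y axis out of the crown side); stands in another notch of the rack
- disc_c: like disc_a: identical loose spring washer, same size and frame (y axis out of the crown side); stands in another notch of the rack
- disc_1_rim (a point): point on the axis of disc_1, centre of the plane of its wide rim, 5 mm from the origin along its -y
- disc_1_crown (a point): point on the axis of disc_1, centre of its narrow crown face, 5 mm from the origin along its +y
- disc_a_rim (a point): point on the axis of disc_a, centre of the plane of its wide rim, 5 mm from the origin along its -y
- disc_a_crown (a point): point on the axis of disc_a, centre of its narrow crown face, 5 mm from the origin along its +y
- disc_b_rim (a point): point on the axis of disc_b, centre of the plane of its wide rim, 5 mm from the origin along its -y
- disc_b_crown (a point): point on the axis of disc_b, centre of its narrow crown face, 5 mm from the origin along its +y
- disc_c_rim (a point): point on the axis of disc_c, centre of the plane of its wide rim, 5 mm from the origin along its -y
- disc_c_crown (a point): point on the axis of disc_c, centre of its narrow crown face, 5 mm from the origin along its +y
- rack: beech draining rack, fixed, 236 mm long (its y axis), 96 mm wide: two notched rails, tops 56 mm above the desk; notches 11 mm wide at y = -75, 0, +75 mm of its frame. Origin on the desk under its middle. In each notch a washer stands on edge, axis along the rack's y, crown one way or the other, leaning up to 6 degrees, top of its rim about 105 mm above the desk
- focus_knob: bystander: black ribbed focus knob lying flat, 80 mm across, 42 mm high with its hub; origin at the centre of its underside
- grease_jar: bystander: small amber glass jar with steel cap, 48 mm across, 55 mm high; origin at the centre of its underside
- screwdriver: bystander: screwdriver, 180 mm long, lying on the desk
Mind the look-alikes: they are no part of the job. What is shaped like the disc_a but green or yellow is not meant.

How it is judged:
By the outcome, as a careful person would: the job done as asked, in the order asked, and still so for the second after the job is handed in, with the robot touching nothing.
It also fails if it takes over 72 s, if anything falls off the work surface, if the arm or the gripper's body presses on something with over 40 N, if the wrist force passes 120 N, or if a joint passes its speed limit or range.

ROBOT

A 6-joint arm with a two-finger parallel gripper is mounted at the origin on the work surface. World frame = base frame: x ahead of the robot, y to its left, z up, the work surface at z = 0. Lengths are in m, angles in rad, forces in N, time in s.
With the tool pointing down it reaches from about 0.275 to 0.975 m from the base axis. Payload 8.4 kg.
Tool frame: the origin (TCP) lies between the finger pads; the fingertips stand 22 mm ahead of it and the grasp point (between the pads) lies 3 mm ahead of it; z points along the fingers, y is the line along which they close (so a half turn about z gives the same grasp; the last joint's range is limited). The gripper opens to 92 mm and grips with 3 to 60 N. Pads are 20 mm wide; open, the fingers measure 128 mm over their backs; the gripper's body (75 mm by 189 mm) begins 69 mm behind the grasp point.
Start: joints at [-1.184, 0.353, 1.633, -0, 1.155, -0.002], TCP at [0.237, -0.578, 0.237] pointing down, gripper open.
Joint ranges: [-2.63, 2.63], [-0.92, 2.1], [0.06, 2.66], [-1.3, 4.44], [0, 2.69], [-3.02, 3.02]. Speed limits (rad/s): [2.22, 2.22, 2.79, 3.14, 3.14, 3.14].

INTERFACE

Orientations are given as a unit quaternion [w, x, y, z].
In Python, from station import observe, vision, ctrl, nets gives the robot as it stands.
- The arm moves only by the tool drive_tool, never from a script. Its argument "targets" is a list of rows, each an object of numbers: "dx", "dy", "dz": the shift along the tool's x, y, z scaled (see below); "ax", "ay", "az": the turn, a rotation vector about the tool's x, y, z scaled (see below); "gripper": the opening in per cent of the stroke, from 0 (shut) to 100 (fully open). A call has 1 to 8 rows; each row is the pose to reach, as a shift and turn from the pose commanded when the call began, along the tool's axes at that moment; what a row does not reach only later rows make up. The controller multiplies each number of a shift by 20 cm and each number of a turn by 2 rad. A row lasts 1/10 s, in which the tool goes at most 50 mm and 8.59 degrees, less where a joint would pass 70% of its speed; a pose out of reach is approached as far as the arm can. A call with a number of a shift or a turn outside -1 to 1 is refused whole. A call with a gripper value outside its range is refused whole. The fingers move at their own pace and stop on an object; the grip force is fixed at half the most. Time passes only in rows, so rows that repeat a pose let the fingers close. It gives the time, the measured TCP pose, the force, the opening and the grip force at its end, in the units of the state.
- observe(): the state, without advancing time (a new reading comes with each control period).
- vision.grab_frame(name): name is "side" or "top" or "wrist"; returns a dict with "color" (480x640x3 uint8, blue, green, red), "z_map" (480x640 float32, m along the optical axis (not along the pixel's ray), 0 where there is no reading), "fx", "fy", "cx", "cy" (pixels), "extrinsics" (4x4, takes a point from world to camera coordinates). Camera axes: x right, y down, z forward; pixel columns grow to the right and rows downward; lengths in m; the calibration is good to about 2 mm. A picture is of the moment at which its call begins.
- ctrl.job_done(): hands the job in; it is judged then, once.
Trained networks look in the newest picture that a camera, given by its name, has taken for a name from the list of things; names that differ only in an ending like _2 or _b are one class to them, and where a whole thing is asked for, a point or a joint stands for the part that bears it (a point fixed in the world has none). Each returns a list of dicts, best first, with "p" (0 to 1); they miss things now and then, are a little off and sometimes report something else, mostly with a low value. They report only what shows in the picture. A call takes as long as a camera call. They do not tell look-alikes from the thing itself.
- nets.outline_of(camera, query): "mask" (480x640 bool, what is visible of it) and "point" ([row, column] in pixels, amid what is visible of it).
- nets.pinpoint(camera, query): "point" ([row, column] in pixels: a listed point, or the origin of a listed thing).
The state is a dict: "time": time; "joints": joint angles; "joint_velocities": joint speeds; "joint_torque": joint torques, N m; "position": TCP position; "eef_rot": TCP orientation; "force": force on the tool from outside, world axes, zero at the start; "wrist_torque": the same for the moment, N m; "opening": finger opening in m; "grasp_force": force on a finger pad.
Only numpy, scipy, OpenCV 4.12 (cv2) and the standard library are available. Lean on these libraries where they do the work, as an engineer would, in place of code of your own. Each camera call takes 0.05 s, during which the arm holds its last target. There are 200 camera calls.

## Working session

There is one attempt and no reset: what is moved stays moved. The work goes in short steps, Python scripts to look and compute and a tool call to move; the robot and the scene stay as the last step left them, time stands still between calls to the robot, and variables do not carry over. Pictures are saved under pics/ and viewed, at most 10 in all, crops included, and the job is handed in when it is done.

Besides the shell and the picture viewer there is one more tool, called after "Emit:" by a JSON object that holds its "fn" and its "kwargs". drive_tool: Moves the arm, as the interface text tells. Shifts and turns lie within -1 to 1; 1 stands for 20 cm of shift or 2 rad of turn. Its arguments: {"type":"object","properties":{"targets":{"type":"array","items":{"type":"object","properties":{"dx":{"type":"number"},"dy":{"type":"number"},"dz":{"type":"number"},"ax":{"type":"number"},"ay":{"type":"number"},"az":{"type":"number"},"gripper":{"type":"number"}}}}},"required":["targets"]}

```bash
mkdir -p pics
cat > h.py <<'E'
import numpy as np, cv2
from station import observe, vision, ctrl, nets
from scipy.spatial.transform import Rotation as R
def cloud(f):
    z=f["z_map"]; v,u=np.mgrid[:480,:640]
    c=np.stack([(u-f["cx"])/f["fx"]*z,(v-f["cy"])/f["fy"]*z,z],-1)
    E=np.array(f["extrinsics"]); P=(c-E[:3,3])@E[:3,:3]; P[z==0]=np.nan
    return P
def proj(f,p):
    E=np.array(f["extrinsics"]); c=E[:3,:3]@np.array(p)+E[:3,3]
    return f["fx"]*c[0]/c[2]+f["cx"], f["fy"]*c[1]/c[2]+f["cy"]
E
python3 - <<'E'
from h import *
np.set_printoptions(precision=4,suppress=True)
for n in ["top","side"]:
    f=vision.grab_frame(n); cv2.imwrite(f"pics/{n}0.png",f["color"]); P=cloud(f)
    np.savez(f"{n}0.npz",P=P,color=f["color"])
    print(n,f["fx"],np.array(f["extrinsics"]))
    for q in ["stand","rack","disc_a","focus_knob","grease_jar","screwdriver"]:
        for d in nets.outline_of(n,q)[:6]:
            r,c=map(int,d["point"]); m=d["mask"]
            print(q,round(d["p"],2),r,c,m.sum(),np.nanmedian(P[m],0),P[r,c])
    for q in ["shaft_root","shaft_tip","disc_a_rim","disc_a_crown","stand","rack"]:
        for d in nets.pinpoint(n,q)[:6]:
            r,c=map(int,d["point"]); print("pp",q,round(d["p"],2),r,c,P[r,c])
print(observe())
E
```

```text
top 623.3478803926912 [[-0.0073 -1.      0.0057 -0.0099]
 [-0.9822  0.0061 -0.1875  0.5396]
 [ 0.1875 -0.007  -0.9822  1.1263]
 [ 0.      0.      0.      1.    ]]
stand 0.64 254 167 13027 [0.5039 0.2606 0.0258] [0.4945 0.2613 0.1155]
stand 0.25 250 457 291 [ 0.5008 -0.2591  0.088 ] [ 0.5019 -0.2579  0.0946]
rack 0.9 252 419 3192 [ 0.5173 -0.196   0.0521] [ 0.4987 -0.1889  0.0944]
disc_a 0.92 228 196 379 [0.5325 0.2112 0.1252] [0.5387 0.2089 0.128 ]
disc_a 0.86 326 405 1287 [ 0.364  -0.1832  0.0078] [ 0.3704 -0.1729 -0.0038]
disc_a 0.72 230 378 294 [ 0.5445 -0.1221  0.0555] [ 0.5506 -0.1211  0.0397]
disc_a 0.68 167 481 1100 [ 0.6729 -0.329   0.0083] [ 0.6867 -0.336   0.0002]
disc_a 0.65 241 421 385 [ 0.5268 -0.1949  0.0513] [nan nan nan]
disc_a 0.56 252 458 278 [ 0.4984 -0.2586  0.0883] [ 0.4968 -0.2576  0.1032]
focus_knob 0.97 313 283 1476 [0.3968 0.0558 0.0311] [0.3938 0.0594 0.045 ]
grease_jar 0.73 241 415 379 [ 0.5264 -0.1948  0.0536] [ 0.5301 -0.1922  0.0328]
grease_jar 0.59 129 313 560 [0.7495 0.0002 0.0537] [0.7472 0.0021 0.0589]
screwdriver 0.62 358 509 797 [ 0.3069 -0.3588  0
[... 2428 characters left out ...]
77  0.057 ]
pp stand 0.6 364 224 [0.498  0.3018 0.088 ]
pp stand 0.46 211 383 [ 0.5201 -0.2842  0.0326]
pp rack 0.9 246 362 [ 0.495  -0.1553  0.0289]
pp rack 0.73 211 383 [ 0.5201 -0.2842  0.0326]
{'time': 1.3, 'joints': array([-1.1844,  0.353 ,  1.6334,  0.    ,  1.1552, -0.0024]), 'joint_velocities': array([-0.0006,  0.0005, -0.0008,  0.0004,  0.0011,  0.0026]), 'joint_torque': array([ -0.0014, -59.3768, -33.4575,   0.0695,   0.0158,  -0.    ]), 'position': array([ 0.237 , -0.5784,  0.2366]), 'eef_rot': array([0.    , 0.9812, 0.1932, 0.    ]), 'force': array([-0.0957,  0.4543, -0.1798]), 'wrist_torque': array([-0.021 ,  0.0117,  0.0095]), 'grasp_force': 0.0, 'opening': 0.09207481094987392}
```

Run:
```python
import cv2,numpy as np
t=cv2.imread("pics/top0.png");s=cv2.imread("pics/side0.png")
a=cv2.resize(t[180:300,120:520],(800,240),interpolation=3)
b=cv2.resize(s[170:350,200:467],(534,360),interpolation=3)
c=np.zeros((600,800,3),np.uint8);c[:240]=a;c[240:,:534]=b
c[240:440,534:]=cv2.resize(t,(266,200));c[440:,534:]=cv2.resize(s,(266,200))[:160]
cv2.imwrite("pics/c0.png",c)
```

```text
(no output)
```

View pics/c0.png

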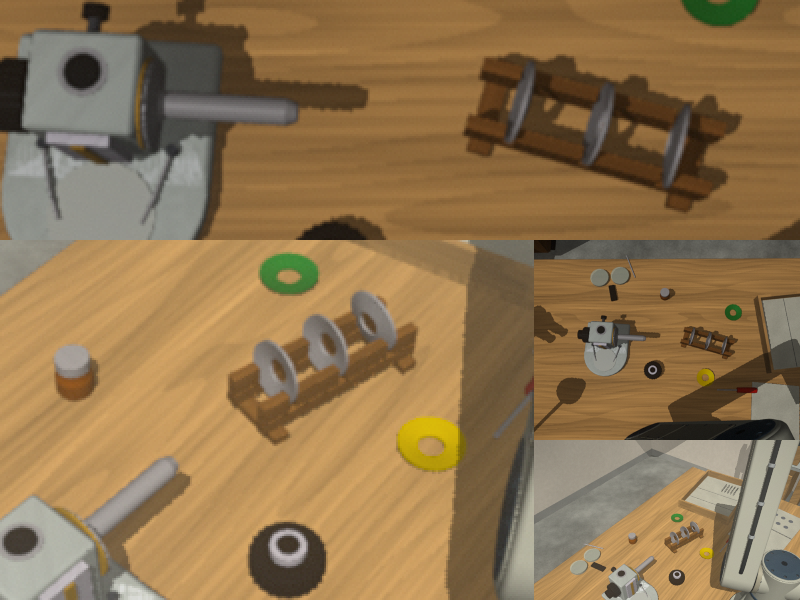

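```bash
cat > fit.py <<'E'
from h import *
from scipy.optimize import least_squares
V=np.array([[16,5],[40,-1],[40,-5],[16,1]])/1000.
def secdist(r,h):
    d=np.full(r.shape,9.); p=np.stack([r,h],-1)
    for a,b in zip(V,np.roll(V,-1,0)):
        t=np.clip(((p-a)@(b-a))/((b-a)@(b-a)),0,1); d=np.minimum(d,np.linalg.norm(p-a-t[...,None]*(b-a),axis=-1))
    return d
def ax(az,el): return np.array([np.cos(az)*np.cos(el),np.sin(az)*np.cos(el),np.sin(el)])
def model(p,Q):
    a=ax(p[3],p[4]); d=Q-p[:3]; h=d@a; r=np.sqrt(np.maximum((d*d).sum(1)-h*h,1e-12)); return secdist(r,h)
def fitdisc(Q,c0,az0):
    out=[]
    for s in (0,np.pi):
        best=None
        for el in (-.1,0,.1):
            o=least_squares(model,[*c0,az0+s,el],args=(Q,),loss="soft_l1",f_scale=.0015,x_scale=[.01,.01,.01,.1,.1])
            if best is None or o.cost<best.cost: best=o
        out.append((best.cost/len(Q)*1e6,best.x))
    return sorted(out,key=lambda t:t[0])
E
cat > a.py <<'E'
from fit import *
np.set_printoptions(precision=4,suppress=True)
for names in (["top"],["side"],["top","side"]):
    P=np.concatenate([np.load(n+"0.npz")["P"].reshape(-1,3) for n in names]); C=np.concatenate([np.load(n+"0.npz")["color"].reshape(-1,3) for n in names]).astype(int)
    k=~np.isnan(P[:,0]); P,C=P[k],C[k]
    # shaft: cylinder fit
    m=(abs(P[:,0]-.53)<.03)&(P[:,1]>.075)&(P[:,1]<.18)&(P[:,2]>.09)&(P[:,2]<.14); Q=P[m]
    def res(p):
        a=np.array([p[1],1,p[3]]);a/=np.linalg.norm(a);d=Q-[p[0],.13,p[2]];return np.linalg.norm(d-np.outer(d@a,a),axis=1)-.0125
    o=least_squares(res,[.53,0,.105,0],loss="soft_l1",f_scale=.002)
    print(names,"shaft x@y=.13,slope,z,slope",o.x,len(Q),np.abs(res(o.x)).mean(), "ymin",P[(abs(P[:,0]-.53)<.02)&(abs(P[:,2]-.11)<.015)&(P[:,1]>.03)][:,1].min())
    sat=C.max(1)-C.min(1)
    for c in ([.54,-.123,.065],[.526,-.195,.065],[.505,-.262,.065]):
        c=np.array(c); d=P-c
        m=(abs(d[:,1]+.3*d[:,0])<.025)&(abs(d[:,0])<.05)&(P[:,2]>.03)&(P[:,2]<.115)&(sat<45)
        r=fitdisc(P[m],c,np.pi/2-.3)
        print(m.sum(),*[(round(q[0],3),q[1]) for q in r])
E
python3 a.py
```

```text
['top'] shaft x@y=.13,slope,z,slope [0.5321 0.0604 0.1053 0.0137] 747 0.0014053698949459282 ymin 0.08301219556317205
444 (np.float64(5.879), array([ 0.5432, -0.1246,  0.064 ,  4.4073, -0.0799])) (np.float64(6.454), array([ 0.5417, -0.1227,  0.0634,  1.2276, -0.0078]))
495 (np.float64(5.008), array([ 0.522 , -0.196 ,  0.064 ,  4.4092, -0.0857])) (np.float64(6.084), array([ 0.5212, -0.1938,  0.0648,  1.242 ,  0.0095]))
427 (np.float64(5.638), array([ 0.5016, -0.2644,  0.0647,  1.2242, -0.1607])) (np.float64(6.901), array([ 0.5014, -0.2623,  0.0643,  4.3857, -0.0106]))
['side'] shaft x@y=.13,slope,z,slope [0.5304 0.0632 0.1031 0.0086] 505 0.0013734620081095727 ymin 0.08399617528534016
385 (np.float64(1.176), array([ 0.5417, -0.1212,  0.0628,  4.4329, -0.0625])) (np.float64(1.989), array([ 0.5417, -0.1195,  0.0629,  1.2633,  0.0047]))
389 (np.float64(1.178), array([ 0.5202, -0.1924,  0.0643,  4.4364, -0.0104])) (np.float64(1.921), array([ 0.5199, -0.1914,  0.0635,  1.2691,  0.0093]))
364 (np.float64(1.066), array([ 0.5017, -0.2602,  0.0628,  1.2548, -0.1164])) (np.float64(2.375), array([ 0.5024, -0.2591,  0.0626,  4.4661,  0.017 ]))
['top', 'side'] shaft x@y=.13,slope,z,slope [0.5316 0.0584 0.1046 0.0093] 1252 0.0015979915945250659 ymin 0.08301219556317205
829 (np.float64(3.978), array([ 0.5425, -0.1229,  0.0639,  4.4141, -0.0542])) (np.float64(4.552), array([ 0.5423, -0.1212,  0.0635,  1.2502,  0.0121]))
884 (np.float64(3.534), array([ 0.5212, -0.1946,  0.0644,  4.4082, -0.0536])) (np.float64(4.335), array([ 0.5213, -0.1928,  0.0647,  1.2471,  0.0117]))
791 (np.float64(3.795), array([ 0.5018, -0.2613,  0.0643,  1.2196, -0.1093])) (np.float64(5.116), array([ 0.502 , -0.2603,  0.0636,  4.4314, -0.0168]))
```

```bash
cat >> h.py <<'E'
def RT(psi,tilt=0): # tool x azimuth, tilt about tool x, degrees
    return R.from_euler("z",psi,degrees=True)*R.from_matrix(np.diag([1.,-1,-1]))*R.from_euler("x",tilt,degrees=True)
def go(*wps):
    s=observe(); q=s["eef_rot"]; R0=R.from_quat([q[1],q[2],q[3],q[0]]); p0=np.array(s["position"])
    print("t",round(s["time"],2),"pos",p0.round(4),"open",round(s["opening"],4),"F",np.array(s["force"]).round(1))
    for p,Rt in wps:
        d=R0.inv().apply(np.array(p)-p0)/.2; a=(R0.inv()*Rt).as_rotvec()/2
        print("d",d.round(3)+0.,"a",a.round(3)+0.,"mm",round(np.linalg.norm(d)*200),"deg",round(np.degrees(np.linalg.norm(a)*2)))
E
python3 -c "
from h import *
go(([.36,-.41,.3],RT(-16.3)),([.47,-.195,.3],RT(-16.3)))"
```

```text
t 1.3 pos [ 0.237  -0.5784  0.2366] open 0.0921 F [-0.1  0.5 -0.2]
d [ 0.888 -0.546 -0.317] a [0.    0.    0.337] mm 218 deg 39
d [ 1.805 -1.332 -0.317] a [0.    0.    0.337] mm 453 deg 39
```

Emit:
{"fn": "drive_tool", "kwargs": {"targets": [{"dx":0.888,"dy":-0.546,"dz":-0.317,"az":0.337,"gripper":60},{"dx":0.888,"dy":-0.546,"dz":-0.317,"az":0.337,"gripper":60},{"dx":0.888,"dy":-0.546,"dz":-0.317,"az":0.337,"gripper":60},{"dx":0.888,"dy":-0.546,"dz":-0.317,"az":0.337,"gripper":60},{"dx":0.888,"dy":-0.546,"dz":-0.317,"az":0.337,"gripper":60},{"dx":0.888,"dy":-0.546,"dz":-0.317,"az":0.337,"gripper":60}]}}

```text
invalid input
```

```bash
python3 -c "
from h import *
go(([.50,-.21,.27],RT(-16.3)))"
```

```text
t 1.3 pos [ 0.237  -0.5784  0.2366] open 0.0921 F [-0.1  0.5 -0.2]
d [ 1.915 -1.206 -0.167] a [0.    0.    0.337] mm 454 deg 39
```

Emit:
{"fn": "drive_tool", "kwargs": {"targets": [{"dx":0.888,"dy":-0.546,"dz":-0.317,"ax":0,"ay":0,"az":0.337,"gripper":60},{"dx":0.888,"dy":-0.546,"dz":-0.317,"ax":0,"ay":0,"az":0.337,"gripper":60},{"dx":0.888,"dy":-0.546,"dz":-0.317,"ax":0,"ay":0,"az":0.337,"gripper":60},{"dx":0.888,"dy":-0.546,"dz":-0.317,"ax":0,"ay":0,"az":0.337,"gripper":60},{"dx":0.888,"dy":-0.546,"dz":-0.317,"ax":0,"ay":0,"az":0.337,"gripper":60},{"dx":0.888,"dy":-0.546,"dz":-0.317,"ax":0,"ay":0,"az":0.337,"gripper":60}]}}

```text
time: 1.9
position: [0.3616, -0.4083, 0.3013]
eef_rot: [0.0, 0.99, -0.141, 0.001]
force: [0.1, -0.1, 0.5]
opening: 0.0552
grasp_force: 0.0
```

```bash
python3 -c "
from h import *
go(([.50,-.23,.27],RT(-16.3)))"
```

```text
t 1.9 pos [ 0.3616 -0.4083  0.3013] open 0.0552 F [ 0.1 -0.1  0.5]
d [ 0.414 -1.05   0.157] a [ 0.    -0.001  0.   ] mm 228 deg 0
```

Emit:
{"fn": "drive_tool", "kwargs": {"targets": [{"dx":0.41,"dy":-1,"dz":0.15,"ax":0,"ay":0,"az":0,"gripper":35},{"dx":0.41,"dy":-1,"dz":0.15,"ax":0,"ay":0,"az":0,"gripper":35},{"dx":0.41,"dy":-1,"dz":0.15,"ax":0,"ay":0,"az":0,"gripper":35},{"dx":0.41,"dy":-1,"dz":0.15,"ax":0,"ay":0,"az":0,"gripper":35},{"dx":0.41,"dy":-1,"dz":0.15,"ax":0,"ay":0,"az":0,"gripper":35},{"dx":0.41,"dy":-1,"dz":0.15,"ax":0,"ay":0,"az":0,"gripper":35},{"dx":0.41,"dy":-1,"dz":0.15,"ax":0,"ay":0,"az":0,"gripper":35}]}}

```text
time: 2.6
position: [0.4944, -0.2419, 0.2695]
eef_rot: [0.0, 0.99, -0.141, -0.0]
force: [0.0, -0.9, -0.5]
opening: 0.0322
grasp_force: 0.0
```

```bash
cat > w.py <<'E'
import sys
from fit import *
np.set_printoptions(precision=4,suppress=True)
f=vision.grab_frame("wrist"); cv2.imwrite("pics/%s.png"%sys.argv[1],f["color"]); P=cloud(f)
np.savez("%s.npz"%sys.argv[1],P=P,color=f["color"])
print(f["fx"],np.array(f["extrinsics"]))
P=P.reshape(-1,3);C=f["color"].reshape(-1,3).astype(int);k=~np.isnan(P[:,0]);P,C=P[k],C[k];sat=C.max(1)-C.min(1)
for c in ([.54,-.123,.065],[.522,-.194,.065],[.502,-.261,.065]):
        c=np.array(c); d=P-c
        m=(abs(d[:,1]+.3*d[:,0])<.02)&(abs(d[:,0])<.05)&(P[:,2]>.03)&(P[:,2]<.115)&(sat<45)
        if m.sum()<50: continue
        Q=P[m]; Q=Q[::max(1,len(Q)//1500)]
        r=fitdisc(Q,c,np.pi/2-.3)
        print(m.sum(),*[(round(q[0],3),q[1]) for q in r])
go()
E
python3 w.py w1
```

```text
415.700053717551 [[-0.2788 -0.9603  0.0011 -0.0962]
 [-0.9256  0.269   0.2663  0.4828]
 [-0.256   0.0732 -0.9639  0.5676]
 [ 0.      0.      0.      1.    ]]
2446 (np.float64(0.948), array([ 0.5411, -0.1258,  0.0642,  4.4341, -0.0522])) (np.float64(1.706), array([ 0.5404, -0.1286,  0.064 ,  1.323 , -0.1119]))
1468 (np.float64(1.981), array([ 0.5202, -0.1972,  0.0644,  4.4276, -0.0759])) (np.float64(3.107), array([ 0.5198, -0.1995,  0.0642,  1.3218, -0.0896]))
1187 (np.float64(2.72), array([ 0.5009, -0.2637,  0.0643,  1.2684, -0.0541])) (np.float64(3.977), array([ 0.501 , -0.2643,  0.0641,  4.3751, -0.0288]))
t 2.65 pos [ 0.4942 -0.2423  0.2698] open 0.0326 F [ 0.1  0.3 -0.1]
```

View pics/w1.png

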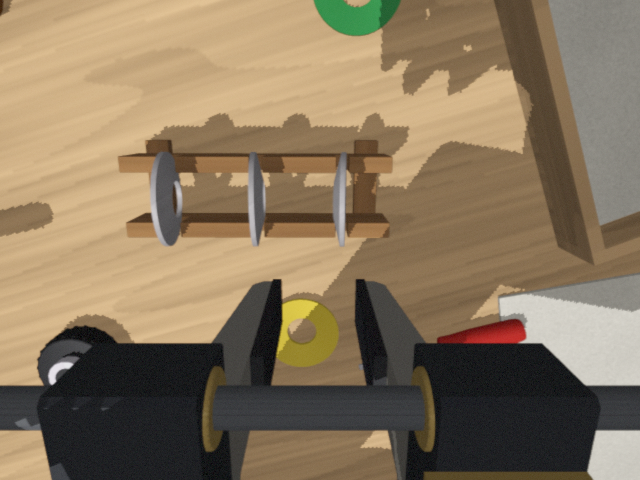

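```bash
cat >> h.py <<'E'
def disc_tool(c,az,el,sgn,rt=.020,off=0):
    """tool pose gripping a washer (centre c, crown axis az deg / el rad) at the top, fingertips at radius rt, backed off by off"""
    az=np.radians(az); a=np.array([np.cos(az)*np.cos(el),np.sin(az)*np.cos(el),np.sin(el)])
    u=np.array([0,0,1.])-a[2]*a; u/=np.linalg.norm(u)
    w=u-.25*a; w/=np.linalg.norm(w); n=sgn*(a+.25*u); n/=np.linalg.norm(n)
    M=np.stack([np.cross(n,-w),n,-w],1)
    p=np.array(c)+a*(.003-(rt-.016)*.25)+u*rt+w*(.022+off)
    return p,R.from_matrix(M)
SH=np.array([.0604,1,0]);SH/=np.linalg.norm(SH); TIP=np.array([.5287,.083,.105])
def on_shaft(s,dz=0): # s = distance from root
    return TIP+SH*(.134-s)+[0,0,dz]
E
python3 -c "
from h import *
go(disc_tool([.5012,-.263,.0643],73.5,-.07,-1,off=.06),disc_tool([.5012,-.263,.0643],73.5,-.07,-1))"
```

```text
t 2.65 pos [ 0.4942 -0.2423  0.2698] open 0.0326 F [ 0.1  0.3 -0.1]
d [0.063 0.143 0.525] a [0.088 0.    0.002] mm 109 deg 10
d [0.063 0.091 0.82 ] a [0.088 0.    0.002] mm 165 deg 10
```

Emit:
{"fn": "drive_tool", "kwargs": {"targets": [{"dx":0.063,"dy":0.143,"dz":0.525,"ax":0.088,"ay":0,"az":0.002,"gripper":35},{"dx":0.063,"dy":0.143,"dz":0.525,"ax":0.088,"ay":0,"az":0.002,"gripper":35},{"dx":0.063,"dy":0.143,"dz":0.525,"ax":0.088,"ay":0,"az":0.002,"gripper":35},{"dx":0.063,"dy":0.143,"dz":0.525,"ax":0.088,"ay":0,"az":0.002,"gripper":35},{"dx":0.063,"dy":0.143,"dz":0.525,"ax":0.088,"ay":0,"az":0.002,"gripper":35}]}}

```text
time: 3.15
position: [0.4993, -0.2728, 0.1666]
eef_rot: [-0.086, 0.986, -0.144, 0.013]
force: [0.3, -0.2, 0.9]
opening: 0.0321
grasp_force: 0.0
```

```bash
python3 w.py w2; python3 -c "
from h import *
go(disc_tool([.5012,-.263,.0643],73.5,-.07,-1))"
```

```text
415.700053717551 [[-0.2805 -0.944  -0.1736 -0.0897]
 [-0.9376  0.2307  0.2602  0.5194]
 [-0.2056  0.2358 -0.9498  0.4889]
 [ 0.      0.      0.      1.    ]]
6023 (np.float64(0.922), array([ 0.5409, -0.1273,  0.0642,  4.483 , -0.0122])) (np.float64(1.785), array([ 0.5409, -0.1276,  0.0636,  1.3114, -0.0456]))
4520 (np.float64(0.907), array([ 0.52  , -0.1989,  0.0642,  4.4693, -0.0141])) (np.float64(1.718), array([ 0.5196, -0.2002,  0.0639,  1.3364, -0.0918]))
3506 (np.float64(2.225), array([ 0.5004, -0.2657,  0.0642,  1.3606, -0.0828])) (np.float64(2.928), array([ 0.5006, -0.2665,  0.0643,  4.4221, -0.0029]))
t 3.2 pos [ 0.4997 -0.2726  0.1672] open 0.0324 F [-0.9 -0.7  0.2]
t 3.2 pos [ 0.4997 -0.2726  0.1672] open 0.0324 F [-0.9 -0.7  0.2]
d [-0.007  0.008  0.31 ] a [ 0.    -0.001  0.   ] mm 62 deg 0
```

View pics/w2.png

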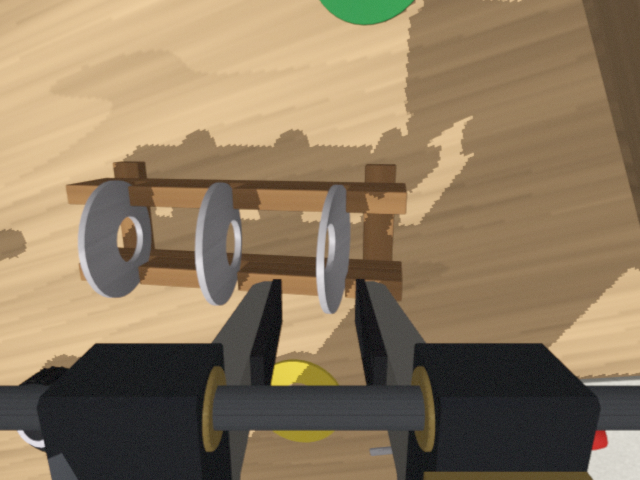

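Run:
```python
import cv2,numpy as np
s=cv2.imread("pics/side0.png")[190:260,315:405];w=cv2.imread("pics/w2.png")[160:330,60:420]
c=np.zeros((600,720,3),np.uint8);c[:340]=cv2.resize(w,(720,340),interpolation=2);c[340:,:334]=cv2.resize(s,(334,260),interpolation=2)
cv2.imwrite("pics/z.png",c)
```

```text
(no output)
```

View pics/z.png

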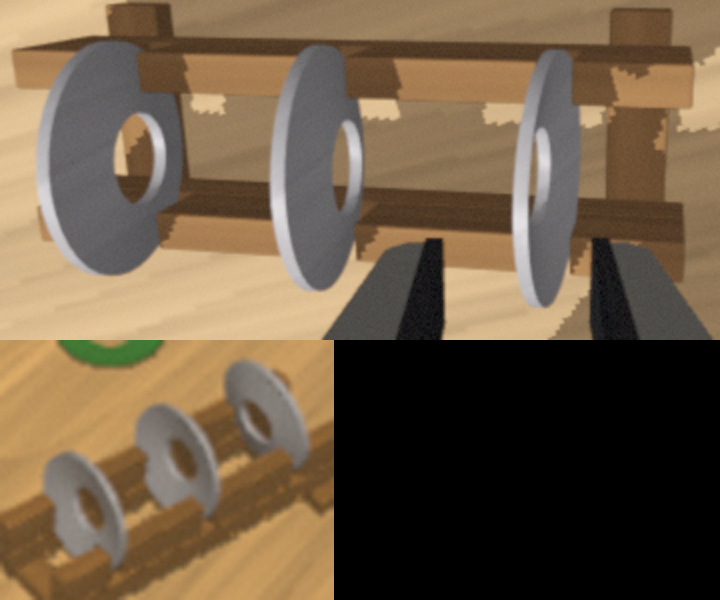

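```bash
cat > ty.py <<'E'
import sys
from h import *
def toply(name,c,z0=.085):
    D=np.load(name+".npz");P=D["P"].reshape(-1,3);C=D["color"].reshape(-1,3).astype(int);sat=C.max(1)-C.min(1)
    d=P-np.array(c);m=(np.nan_to_num(P[:,2])>z0)&(P[:,2]<.115)&(abs(d[:,1]+.3*d[:,0])<.02)&(abs(d[:,0])<.05)&(sat<45)
    s=observe();q=s["eef_rot"];T=R.from_quat([q[1],q[2],q[3],q[0]]).inv().apply(P[m]-s["position"])*1000
    m2=abs(T[:,0])<10;T=T[m2]
    for lo in range(int(T[:,2].min()),int(T[:,2].max()),4):
        k=(T[:,2]>=lo)&(T[:,2]<lo+4)
        if k.sum()>3: print(lo,k.sum(),np.percentile(T[k,1],[5,50,95]).round(1))
    print("x",np.percentile(T[:,0],[2,98]).round(1))
if __name__=="__main__": toply(sys.argv[1],eval(sys.argv[2]))
E
python3 ty.py w2 [.5012,-.263,.0643]
```

```text
61 232 [1.  2.6 4.2]
65 24 [1.  2.  4.8]
69 4 [4.9 4.9 4.9]
x [-9.4  9.5]
```

Emit:
{"fn": "drive_tool", "kwargs": {"targets": [{"dx":-0.007,"dy":0.017,"dz":0.15,"ax":0,"ay":0,"az":0,"gripper":35},{"dx":-0.007,"dy":0.017,"dz":0.3,"ax":0,"ay":0,"az":0,"gripper":35},{"dx":-0.007,"dy":0.017,"dz":0.3,"ax":0,"ay":0,"az":0,"gripper":35},{"dx":-0.007,"dy":0.017,"dz":0.3,"ax":0,"ay":0,"az":0,"gripper":0},{"dx":-0.007,"dy":0.017,"dz":0.3,"ax":0,"ay":0,"az":0,"gripper":0},{"dx":-0.007,"dy":0.017,"dz":0.3,"ax":0,"ay":0,"az":0,"gripper":0},{"dx":-0.007,"dy":0.017,"dz":0.3,"ax":0,"ay":0,"az":0,"gripper":0}]}}

```text
time: 3.9
position: [0.5002, -0.2652, 0.1066]
eef_rot: [-0.087, 0.986, -0.144, 0.013]
force: [-0.1, 0.9, 2.7]
opening: 0.0038
grasp_force: 29.9
```

```bash
cat > sd.py <<'E'
import sys
from fit import *
def held(c,az,name,cams=("side","top"),el=0,rad=.05):
    c=np.array(c)
    for n in cams:
        f=vision.grab_frame(n);cv2.imwrite(f"pics/{name}_{n}.png",f["color"]);P=cloud(f).reshape(-1,3);C=f["color"].reshape(-1,3).astype(int);k=~np.isnan(P[:,0]);P,C=P[k],C[k];sat=C.max(1)-C.min(1)
        d=P-c;a=ax(np.radians(az),0)
        m=(abs(d@a)<.02)&(np.linalg.norm(d,axis=1)<rad)&(sat<45)&(C.max(1)>70)&(d[:,2]<.038)
        if m.sum()<50: print(n,"few",m.sum());continue
        for r in fitdisc(P[m],c,np.radians(az)): print(n,m.sum(),round(r[0],2),r[1].round(4))
E
python3 -c "
from h import *
s=observe();p=s['position'];go((p+[0,0,.06],RT(-16.3)),(p+[0,0,.1],RT(-16.3)))"
```

```text
t 3.9 pos [ 0.5002 -0.2652  0.1066] open 0.0038 F [-0.1  0.9  2.7]
d [ 0.    -0.052 -0.295] a [-0.088 -0.001 -0.002] mm 60 deg 10
d [ 0.001 -0.087 -0.492] a [-0.088 -0.001 -0.002] mm 100 deg 10
```

Emit:
{"fn": "drive_tool", "kwargs": {"targets": [{"dx":0,"dy":-0.044,"dz":-0.246,"ax":0,"ay":0,"az":0,"gripper":0},{"dx":0,"dy":-0.087,"dz":-0.492,"ax":0,"ay":0,"az":0,"gripper":0},{"dx":0,"dy":-0.087,"dz":-0.492,"ax":0,"ay":0,"az":0,"gripper":0},{"dx":0,"dy":-0.087,"dz":-0.492,"ax":0,"ay":0,"az":0,"gripper":0}]}}

```text
time: 4.3
position: [0.5001, -0.2655, 0.2067]
eef_rot: [-0.086, 0.986, -0.143, 0.014]
force: [-0.2, 0.5, -1.1]
opening: 0.0039
grasp_force: 30.0
```

```bash
python3 -c "
from sd import *
held([.5012,-.263,.165],73.5,'l1')
go(disc_tool(on_shaft(.175,.03),86.5,0,-1,rt=.021),disc_tool(on_shaft(.175),86.5,0,-1,rt=.021))"
```

```text
side 431 2.09 [ 0.5025 -0.2605  0.1631  1.313  -0.13  ]
side 431 2.93 [ 0.5028 -0.261   0.1643  4.4764  0.105 ]
top 92 0.24 [ 0.5025 -0.2647  0.1639  1.2502 -0.0733]
top 92 0.74 [ 0.5035 -0.2573  0.1636  4.6427 -0.1442]
t 4.4 pos [ 0.4988 -0.2646  0.2043] open 0.0041 F [ 0.4  0.7 -1.1]
d [-0.302 -1.444  0.395] a [ 0.034 -0.023 -0.112] mm 305 deg 14
d [-0.301 -1.418  0.543] a [ 0.034 -0.023 -0.112] mm 310 deg 14
```

```bash
python3 -c "
from h import *
go(disc_tool(on_shaft(.25,.07),86.5,0,-1,rt=.021),disc_tool(on_shaft(.175,.04),86.5,0,-1,rt=.021))"
```

```text
t 4.4 pos [ 0.4988 -0.2646  0.2043] open 0.0041 F [ 0.4  0.7 -1.1]
d [-0.217 -1.12   0.134] a [ 0.034 -0.023 -0.112] mm 230 deg 14
d [-0.302 -1.453  0.346] a [ 0.034 -0.023 -0.112] mm 305 deg 14
```

Emit:
{"fn": "drive_tool", "kwargs": {"targets": [{"dx":-0.19,"dy":-1,"dz":0.1,"ax":0.034,"ay":-0.023,"az":-0.112,"gripper":0},{"dx":-0.19,"dy":-1,"dz":0.1,"ax":0.034,"ay":-0.023,"az":-0.112,"gripper":0},{"dx":-0.19,"dy":-1,"dz":0.1,"ax":0.034,"ay":-0.023,"az":-0.112,"gripper":0},{"dx":-0.19,"dy":-1,"dz":0.1,"ax":0.034,"ay":-0.023,"az":-0.112,"gripper":0},{"dx":-0.19,"dy":-1,"dz":0.1,"ax":0.034,"ay":-0.023,"az":-0.112,"gripper":0},{"dx":-0.19,"dy":-1,"dz":0.1,"ax":0.034,"ay":-0.023,"az":-0.112,"gripper":0}]}}

```text
time: 5.0
position: [0.5195, -0.0606, 0.2193]
eef_rot: [-0.122, 0.992, -0.029, 0.003]
force: [1.0, 0.3, -1.0]
opening: 0.0037
grasp_force: 30.0
```

```bash
python3 -c "
from h import *
go(disc_tool(on_shaft(.175),86.5,0,-1,rt=.021))"
```

```text
t 5.0 pos [ 0.5195 -0.0606  0.2193] open 0.0037 F [ 1.   0.3 -1. ]
d [ 0.004 -0.395  0.469] a [0.    0.001 0.001] mm 123 deg 0
```

Emit:
{"fn": "drive_tool", "kwargs": {"targets": [{"dx":0.004,"dy":-0.395,"dz":0.469,"ax":0,"ay":0.001,"az":0.001,"gripper":0},{"dx":0.004,"dy":-0.395,"dz":0.469,"ax":0,"ay":0.001,"az":0.001,"gripper":0},{"dx":0.004,"dy":-0.395,"dz":0.469,"ax":0,"ay":0.001,"az":0.001,"gripper":0},{"dx":0.004,"dy":-0.395,"dz":0.469,"ax":0,"ay":0.001,"az":0.001,"gripper":0},{"dx":0.004,"dy":-0.395,"dz":0.469,"ax":0,"ay":0.001,"az":0.001,"gripper":0}]}}

```text
time: 5.5
position: [0.527, 0.0359, 0.148]
eef_rot: [-0.121, 0.992, -0.031, 0.005]
force: [0.0, -0.2, -1.1]
opening: 0.004
grasp_force: 30.0
```

```bash
cat > v.py <<'E'
import sys
from sd import *
n=sys.argv[1]; sgn=int(sys.argv[2]); az=float(sys.argv[3]); rt=float(sys.argv[4])
s=observe();q=s["eef_rot"];Rt=R.from_quat([q[1],q[2],q[3],q[0]])
# expected centre from the tool
p0,R0=disc_tool([0,0,0],az,0,sgn,rt); c=np.array(s["position"])-p0; print("expect",c.round(4))
d=c-TIP; k=d@SH; e=d-k*SH; print("offset from shaft axis mm",(e*1000).round(1),"beyond tip",round(-k*1000,1))
held(c,az,n)
f=cv2.imread(f"pics/{n}_side.png");g=cv2.imread(f"pics/{n}_top.png")
w=vision.grab_frame("wrist")["color"]
o=np.zeros((600,800,3),np.uint8)
o[:300,:400]=cv2.resize(f[230:380,200:400],(400,300),interpolation=2);o[:300,400:]=cv2.resize(g[160:310,160:360],(400,300),interpolation=2);o[300:,:400]=cv2.resize(w,(400,300))
cv2.imwrite(f"pics/{n}.png",o)
E
python3 v.py h1 -1 86.5 .021
```

```text
expect [0.5273 0.0395 0.1057]
offset from shaft axis mm [ 1.2 -0.1  0.7] beyond tip 43.5
side 456 1.77 [ 0.5285  0.044   0.1049  1.5537 -0.0424]
side 456 2.7 [ 5.2890e-01  4.3600e-02  1.0550e-01  4.7194e+00 -3.7000e-03]
top few 0
```

View pics/h1.png

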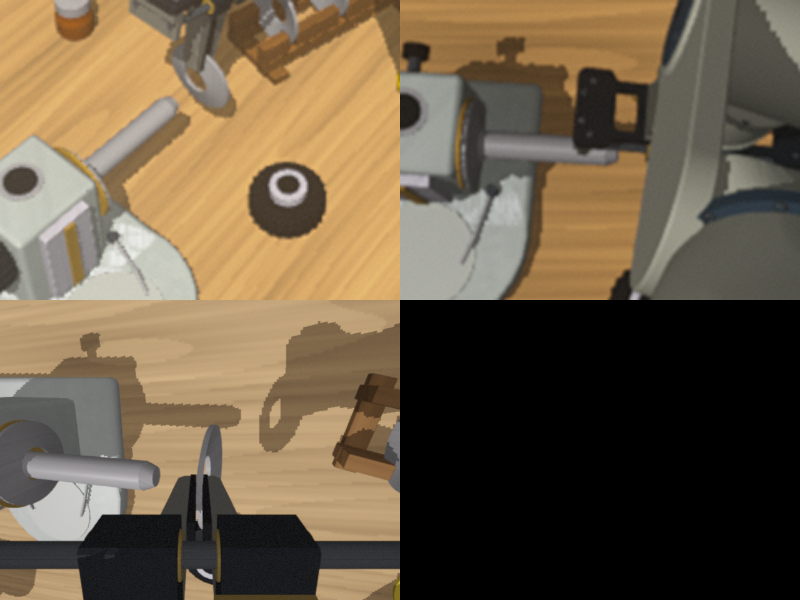

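```bash
cat > shf.py <<'E'
from fit import *
def shaft(cam):
    f=vision.grab_frame(cam);P=cloud(f).reshape(-1,3);P=P[~np.isnan(P[:,0])]
    Q=P[(abs(P[:,0]-.53)<.03)&(P[:,1]>.095)&(P[:,1]<.18)&(P[:,2]>.09)&(P[:,2]<.14)]
    if len(Q)<100: print(cam,"few");return
    def res(p):
        a=np.array([p[1],1,p[3]]);a/=np.linalg.norm(a);d=Q-[p[0],.083,p[2]];return np.linalg.norm(d-np.outer(d@a,a),axis=1)-.0125
    o=least_squares(res,[.53,0.06,.105,0],loss="soft_l1",f_scale=.001);T=P[(abs(P[:,0]-.53)<.012)&(abs(P[:,2]-.108)<.012)&(P[:,1]>.06)]
    print(cam,"x@y=.083,slope,z,slope",o.x.round(4),len(Q),"rms",np.abs(o.fun).mean().round(4),"tip y",np.percentile(T[:,1],1).round(4))
if __name__=="__main__":
    shaft("wrist");shaft("side");shaft("top")
    s=observe();print(s["position"])
E
python3 shf.py
```

```text
wrist x@y=.083,slope,z,slope [ 5.26e-01  6.71e-02  1.06e-01 -3.00e-04] 6408 rms 0.0004 tip y 0.0815
side x@y=.083,slope,z,slope [ 0.5271  0.0717  0.1034 -0.0034] 474 rms 0.0012 tip y 0.0883
top x@y=.083,slope,z,slope [ 0.5295  0.0565  0.106  -0.0069] 552 rms 0.0013 tip y 0.0849
[0.52766523 0.03609349 0.14925807]
```

```bash
sed -i 's/^SH=.*/SH=np.array([.066,1,0]);SH\/=np.linalg.norm(SH); TIP=np.array([.527,.083,.105])/' h.py; python3 -c "
from h import *
go(*[disc_tool(on_shaft(s,-.0005),86.2,0,-1,rt=.021) for s in (.165,.145,.125,.105,.085,.06)])"
```

```text
t 5.8 pos [0.5277 0.0361 0.1493] open 0.0037 F [-1.1 -0.9 -1.2]
d [-0.019 -0.056  0.026] a [ 0.    -0.002  0.001] mm 13 deg 0
d [-0.019 -0.153  0.051] a [ 0.    -0.002  0.001] mm 32 deg 0
d [-0.018 -0.25   0.075] a [ 0.    -0.002  0.001] mm 52 deg 0
d [-0.018 -0.347  0.099] a [ 0.    -0.002  0.001] mm 72 deg 0
d [-0.018 -0.444  0.123] a [ 0.    -0.002  0.001] mm 92 deg 0
d [-0.018 -0.566  0.153] a [ 0.    -0.002  0.001] mm 117 deg 0
```

Emit:
{"fn": "drive_tool", "kwargs": {"targets": [{"dx":-0.018,"dy":-0.056,"dz":0.024,"ax":0,"ay":-0.002,"az":0.001,"gripper":0},{"dx":-0.018,"dy":-0.1,"dz":0.036,"ax":0,"ay":-0.002,"az":0.001,"gripper":0},{"dx":-0.018,"dy":-0.153,"dz":0.049,"ax":0,"ay":-0.002,"az":0.001,"gripper":0},{"dx":-0.018,"dy":-0.2,"dz":0.061,"ax":0,"ay":-0.002,"az":0.001,"gripper":0},{"dx":-0.018,"dy":-0.25,"dz":0.073,"ax":0,"ay":-0.002,"az":0.001,"gripper":0},{"dx":-0.018,"dy":-0.27,"dz":0.078,"ax":0,"ay":-0.002,"az":0.001,"gripper":0},{"dx":-0.018,"dy":-0.27,"dz":0.078,"ax":0,"ay":-0.002,"az":0.001,"gripper":0}]}}

```text
time: 6.5
position: [0.5271, 0.0941, 0.1466]
eef_rot: [-0.122, 0.992, -0.031, 0.003]
force: [-0.4, 0.5, -1.6]
opening: 0.0041
grasp_force: 30.0
```

```bash
python3 -c "
from shf import *
shaft('wrist');print(observe()['wrist_torque'])
go(*[disc_tool(on_shaft(s,-.0005),86.2,0,-1,rt=.021) for s in (.1,.08,.06)])"
```

```text
wrist x@y=.083,slope,z,slope [ 0.5262  0.0648  0.1065 -0.0074] 7065 rms 0.0014 tip y 0.0819
[-0.14189147  0.00762525 -0.00676342]
t 6.55 pos [0.5271 0.0937 0.1465] open 0.0039 F [-0.5 -0.1 -1. ]
d [ 0.003 -0.096  0.022] a [0.    0.001 0.001] mm 20 deg 0
d [ 0.004 -0.193  0.046] a [0.    0.001 0.001] mm 40 deg 0
d [ 0.004 -0.29   0.071] a [0.    0.001 0.001] mm 60 deg 0
```

Emit:
{"fn": "drive_tool", "kwargs": {"targets": [{"dx":0.003,"dy":-0.096,"dz":0.022,"ax":0,"ay":0,"az":0,"gripper":0},{"dx":0.004,"dy":-0.193,"dz":0.046,"ax":0,"ay":0,"az":0,"gripper":0},{"dx":0.004,"dy":-0.29,"dz":0.071,"ax":0,"ay":0,"az":0,"gripper":0},{"dx":0.004,"dy":-0.286,"dz":0.086,"ax":0,"ay":0,"az":0,"gripper":0},{"dx":0.004,"dy":-0.286,"dz":0.086,"ax":0,"ay":0,"az":0,"gripper":0},{"dx":0.004,"dy":-0.286,"dz":0.086,"ax":0,"ay":0,"az":0,"gripper":0}]}}

```text
time: 7.15
position: [0.5322, 0.1533, 0.1445]
eef_rot: [-0.123, 0.992, -0.032, 0.004]
force: [-1.8, 5.6, 6.3]
opening: 0.0035
grasp_force: 30.1
```

```bash
python3 -c "
from h import *
go(*[disc_tool(on_shaft(.06,-.0035),86.2,0,-1,rt=.021,off=o) for o in (0,.05)])
s=observe();print(s['wrist_torque'])"
```

```text
t 7.15 pos [0.5322 0.1533 0.1445] open 0.0035 F [-1.8  5.6  6.3]
d [-0.003  0.001  0.003] a [-0.001  0.001  0.001] mm 1 deg 0
d [-0.003  0.001 -0.247] a [-0.001  0.001  0.001] mm 49 deg 0
[1.24368973 0.26254924 0.07215928]
```

Emit:
{"fn": "drive_tool", "kwargs": {"targets": [{"dx":0,"dy":0,"dz":0,"ax":0,"ay":0,"az":0,"gripper":22},{"dx":0,"dy":0,"dz":0,"ax":0,"ay":0,"az":0,"gripper":22},{"dx":0,"dy":0,"dz":0,"ax":0,"ay":0,"az":0,"gripper":22},{"dx":0,"dy":0,"dz":-0.1,"ax":0,"ay":0,"az":0,"gripper":22},{"dx":0,"dy":0,"dz":-0.25,"ax":0,"ay":0,"az":0,"gripper":22},{"dx":0,"dy":0,"dz":-0.5,"ax":0,"ay":0,"az":0,"gripper":22},{"dx":0,"dy":0,"dz":-0.5,"ax":0,"ay":0,"az":0,"gripper":60}]}}

```text
time: 7.85
position: [0.5335, 0.1278, 0.2463]
eef_rot: [-0.122, 0.992, -0.032, 0.008]
force: [1.4, 1.0, 0.3]
opening: 0.0257
grasp_force: 0.0
```

```bash
python3 -c "
from sd import *
held(on_shaft(.06,-.0035),86.2,'p1',cams=('side','wrist'))
go((on_shaft(.095,.1),RT(86)),(on_shaft(.095,0),RT(86)))"
```

```text
side 583 2.56 [0.5333 0.1638 0.0992 1.5154 0.0876]
side 583 4.19 [ 0.5335  0.1626  0.0992  4.6988 -0.1342]
wrist 2972 6.69 [0.5308 0.1565 0.101  1.4942 0.086 ]
wrist 2972 7.43 [ 0.5304  0.1544  0.1012  4.6313 -0.0386]
t 7.95 pos [0.531  0.1282 0.2417] open 0.0342 F [-1.1 -0.1 -0.3]
d [-0.005  0.075  0.17 ] a [-0.096 -0.096 -0.779] mm 37 deg 91
d [-0.006  0.196  0.655] a [-0.096 -0.096 -0.779] mm 137 deg 91
```

```bash
python3 -c "
from h import *
P=np.load('top0.npz')['P'].reshape(-1,3);m=(P[:,1]>.12)&(P[:,1]<.3)&(abs(P[:,0]-.53)<.13)
Q=P[m];print(np.nanmax(Q[:,2]),np.sort(Q[~np.isnan(Q[:,2]),2])[-200])
k=Q[:,2]>.15;print(Q[k].min(0),Q[k].max(0))
go((on_shaft(.1,.1),RT(86.2)),(on_shaft(.1,-.005),RT(86.2)))"
```

```text
0.14998261847964564 0.14554038050488574Traceback (most recent call last):
  File "<string>", line 5, in <module>
    k=Q[:,2]>.15;print(Q[k].min(0),Q[k].max(0))
                       ~~~~~~~~^^^
    return umr_minimum(a, axis, None, out, keepdims, initial, where)
ValueError: zero-size array to reduction operation minimum which has no identity
```

Emit:
{"fn": "drive_tool", "kwargs": {"targets": [{"dx":-0.005,"dy":0.1,"dz":0.165,"ax":-0.096,"ay":-0.096,"az":-0.779,"gripper":66},{"dx":-0.005,"dy":0.1,"dz":0.165,"ax":-0.096,"ay":-0.096,"az":-0.779,"gripper":66},{"dx":-0.005,"dy":0.1,"dz":0.165,"ax":-0.096,"ay":-0.096,"az":-0.779,"gripper":66},{"dx":-0.005,"dy":0.1,"dz":0.165,"ax":-0.096,"ay":-0.096,"az":-0.779,"gripper":66},{"dx":-0.005,"dy":0.1,"dz":0.165,"ax":-0.096,"ay":-0.096,"az":-0.779,"gripper":66},{"dx":-0.005,"dy":0.1,"dz":0.165,"ax":-0.096,"ay":-0.096,"az":-0.779,"gripper":66},{"dx":-0.005,"dy":0.1,"dz":0.165,"ax":-0.096,"ay":-0.096,"az":-0.779,"gripper":66},{"dx":-0.005,"dy":0.1,"dz":0.165,"ax":-0.096,"ay":-0.096,"az":-0.779,"gripper":66}]}}

```text
time: 8.75
position: [0.5275, 0.1173, 0.2019]
eef_rot: [-0.033, 0.843, 0.536, -0.001]
force: [0.5, 1.0, 0.6]
opening: 0.0608
grasp_force: 0.0
```

```bash
python3 -c "
from h import *
go((on_shaft(.1,.095),RT(86.2)),(on_shaft(.1,-.005),RT(86.2)))"
```

```text
t 8.75 pos [0.5275 0.1173 0.2019] open 0.0608 F [0.5 1.  0.6]
d [0.002 0.009 0.009] a [-0.025 -0.022 -0.186] mm 3 deg 22
d [-0.015  0.038  0.508] a [-0.025 -0.022 -0.186] mm 102 deg 22
```

Emit:
{"fn": "drive_tool", "kwargs": {"targets": [{"dx":0.002,"dy":0.009,"dz":0.009,"ax":-0.025,"ay":-0.022,"az":-0.186,"gripper":66},{"dx":0.002,"dy":0.009,"dz":0.009,"ax":-0.025,"ay":-0.022,"az":-0.186,"gripper":66},{"dx":0.002,"dy":0.009,"dz":0.009,"ax":-0.025,"ay":-0.022,"az":-0.186,"gripper":66},{"dx":-0.006,"dy":0.02,"dz":0.25,"ax":-0.025,"ay":-0.022,"az":-0.186,"gripper":66},{"dx":-0.015,"dy":0.038,"dz":0.508,"ax":-0.025,"ay":-0.022,"az":-0.186,"gripper":66},{"dx":-0.015,"dy":0.038,"dz":0.508,"ax":-0.025,"ay":-0.022,"az":-0.186,"gripper":66}]}}

```text
time: 9.35
position: [0.5251, 0.1161, 0.0954]
eef_rot: [-0.003, 0.732, 0.681, -0.004]
force: [-0.7, -0.3, -0.1]
opening: 0.061
grasp_force: 0.0
```

```bash
python3 -c "
from h import *
go(*[(on_shaft(s,-.005),RT(86.2)) for s in (.08,.06,.04,.033,.03)])"
```

```text
t 9.35 pos [0.5251 0.1161 0.0954] open 0.061 F [-0.7 -0.3 -0.1]
d [ 0.106  0.02  -0.023] a [-0.005  0.001 -0.003] mm 22 deg 1
d [ 0.206  0.019 -0.024] a [-0.005  0.001 -0.003] mm 42 deg 1
d [ 0.306  0.018 -0.024] a [-0.005  0.001 -0.003] mm 61 deg 1
d [ 0.341  0.018 -0.024] a [-0.005  0.001 -0.003] mm 68 deg 1
d [ 0.356  0.018 -0.024] a [-0.005  0.001 -0.003] mm 71 deg 1
```

Emit:
{"fn": "drive_tool", "kwargs": {"targets": [{"dx":0.1,"dy":0.019,"dz":-0.02,"ax":-0.005,"ay":0,"az":-0.003,"gripper":66},{"dx":0.15,"dy":0.019,"dz":-0.02,"ax":-0.005,"ay":0,"az":-0.003,"gripper":66},{"dx":0.2,"dy":0.019,"dz":-0.02,"ax":-0.005,"ay":0,"az":-0.003,"gripper":66},{"dx":0.24,"dy":0.019,"dz":-0.02,"ax":-0.005,"ay":0,"az":-0.003,"gripper":66},{"dx":0.28,"dy":0.019,"dz":-0.02,"ax":-0.005,"ay":0,"az":-0.003,"gripper":66},{"dx":0.3,"dy":0.019,"dz":-0.02,"ax":-0.005,"ay":0,"az":-0.003,"gripper":66},{"dx":0.32,"dy":0.018,"dz":-0.02,"ax":-0.005,"ay":0,"az":-0.003,"gripper":66},{"dx":0.32,"dy":0.018,"dz":-0.02,"ax":-0.005,"ay":0,"az":-0.003,"gripper":66}]}}

```text
time: 10.15
position: [0.5389, 0.181, 0.1061]
eef_rot: [0.004, 0.73, 0.683, 0.005]
force: [-0.3, -0.2, -0.4]
opening: 0.0606
grasp_force: 0.0
```

```bash
python3 -c "
from h import *
f=vision.grab_frame('side')['color'];w=vision.grab_frame('wrist')['color'];o=np.zeros((300,800,3),np.uint8)
o[:,:400]=cv2.resize(f[230:380,160:360],(400,300),interpolation=2);o[:,400:]=cv2.resize(w,(400,300));cv2.imwrite('pics/k1.png',o)
go(*[(on_shaft(s,-.005),RT(86.2)) for s in (.033,.03)])"
```

```text
t 10.25 pos [0.5387 0.1806 0.106 ] open 0.0607 F [-0.3 -0.3  0.4]
d [ 0.014 -0.027  0.03 ] a [ 0.006 -0.001  0.   ] mm 8 deg 1
d [ 0.029 -0.027  0.03 ] a [ 0.006 -0.001  0.   ] mm 10 deg 1
```

View pics/k1.png

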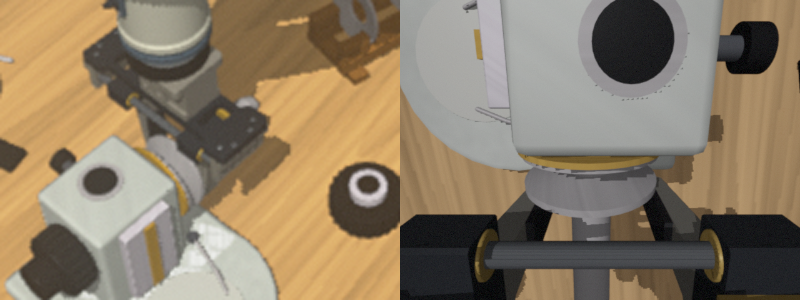

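Emit:
{"fn": "drive_tool", "kwargs": {"targets": [{"dx":0.008,"dy":-0.02,"dz":0.025,"ax":0.006,"ay":0,"az":0,"gripper":66},{"dx":0.016,"dy":-0.02,"dz":0.025,"ax":0.006,"ay":0,"az":0,"gripper":66},{"dx":0.024,"dy":-0.02,"dz":0.025,"ax":0.006,"ay":0,"az":0,"gripper":66},{"dx":0.03,"dy":-0.02,"dz":0.025,"ax":0.006,"ay":0,"az":0,"gripper":66},{"dx":0.03,"dy":-0.02,"dz":0.025,"ax":0.006,"ay":0,"az":0,"gripper":66},{"dx":0.03,"dy":-0.02,"dz":0.025,"ax":0.006,"ay":0,"az":0,"gripper":66}]}}

```text
time: 10.85
position: [0.5353, 0.187, 0.101]
eef_rot: [-0.0, 0.73, 0.683, 0.0]
force: [-0.7, -0.9, -0.7]
opening: 0.0608
grasp_force: 0.1
```

```bash
python3 -c "
from h import *
go(*[(on_shaft(s,-.005),RT(86.2)) for s in (.03,.025)])"
```

```text
t 10.85 pos [0.5353 0.187  0.101 ] open 0.0608 F [-0.7 -0.9 -0.7]
d [-0.002 -0.007  0.005] a [ 0.    -0.001  0.   ] mm 2 deg 0
d [ 0.023 -0.007  0.005] a [ 0.    -0.001  0.   ] mm 5 deg 0
```

Emit:
{"fn": "drive_tool", "kwargs": {"targets": [{"dx":0.005,"dy":-0.005,"dz":0.005,"ax":0,"ay":0,"az":0,"gripper":66},{"dx":0.01,"dy":-0.005,"dz":0.005,"ax":0,"ay":0,"az":0,"gripper":66},{"dx":0.01,"dy":-0.005,"dz":0.005,"ax":0,"ay":0,"az":0,"gripper":66}]}}

```text
time: 11.15
position: [0.535, 0.1877, 0.1005]
eef_rot: [0.001, 0.73, 0.684, 0.0]
force: [2.7, -8.5, 4.2]
opening: 0.0608
grasp_force: 4.8
```

Emit:
{"fn": "drive_tool", "kwargs": {"targets": [{"dx":0.005,"dy":0,"dz":0,"ax":0,"ay":0,"az":0,"gripper":66},{"dx":0.008,"dy":0,"dz":0,"ax":0,"ay":0,"az":0,"gripper":66},{"dx":0.008,"dy":0,"dz":0,"ax":0,"ay":0,"az":0,"gripper":66}]}}

```text
time: 11.45
position: [0.5349, 0.1879, 0.1005]
eef_rot: [0.001, 0.73, 0.684, -0.001]
force: [2.4, -17.7, 6.9]
opening: 0.061
grasp_force: 8.7
```

Emit:
{"fn": "drive_tool", "kwargs": {"targets": [{"dx":-0.08,"dy":0,"dz":0,"ax":0,"ay":0,"az":0,"gripper":66},{"dx":-0.18,"dy":0,"dz":0,"ax":0,"ay":0,"az":0,"gripper":66},{"dx":-0.18,"dy":0,"dz":-0.25,"ax":0,"ay":0,"az":0,"gripper":66},{"dx":-0.18,"dy":0,"dz":-0.6,"ax":0,"ay":0,"az":0,"gripper":66},{"dx":-0.18,"dy":0,"dz":-0.6,"ax":0,"ay":0,"az":0,"gripper":66},{"dx":-0.5,"dy":0,"dz":-0.6,"ax":0,"ay":0,"az":0,"gripper":35},{"dx":-0.9,"dy":0,"dz":-0.6,"ax":0,"ay":0,"az":0,"gripper":35},{"dx":-1,"dy":0,"dz":-0.6,"ax":0,"ay":0,"az":0,"gripper":35}]}}

```text
time: 12.25
position: [0.5217, 0.0035, 0.2201]
eef_rot: [-0.0, 0.73, 0.684, 0.001]
force: [1.4, -0.3, -0.6]
opening: 0.0387
grasp_force: 0.0
```

```bash
python3 -c "
from sd import *
held(on_shaft(.015,-.0035),86.2,'p2',cams=('side','top'))
go(disc_tool([.541,-.1265,.0643],253.5,-.04,1,off=.06))"
```

```text
side 354 3.7 [ 0.5343  0.2015  0.0987  4.6041 -0.0088]
side 354 4.55 [ 0.5348  0.2032  0.0993  1.4781 -0.0254]
top 246 6.13 [ 0.5375  0.2087  0.132   1.2744 -0.8443]
top 246 6.98 [0.533  0.1958 0.1025 4.4784 0.2646]
t 12.35 pos [0.5213 0.     0.2199] open 0.0327 F [-0.7  0.1 -0.2]
d [-0.556  0.158  0.277] a [-0.074 -0.092  0.891] mm 128 deg 103
```

Emit:
{"fn": "drive_tool", "kwargs": {"targets": [{"dx":-0.556,"dy":0.158,"dz":0.2,"ax":-0.074,"ay":-0.092,"az":0.891,"gripper":35},{"dx":-0.556,"dy":0.158,"dz":0.2,"ax":-0.074,"ay":-0.092,"az":0.891,"gripper":35},{"dx":-0.556,"dy":0.158,"dz":0.2,"ax":-0.074,"ay":-0.092,"az":0.891,"gripper":35},{"dx":-0.556,"dy":0.158,"dz":0.2,"ax":-0.074,"ay":-0.092,"az":0.891,"gripper":35},{"dx":-0.556,"dy":0.158,"dz":0.2,"ax":-0.074,"ay":-0.092,"az":0.891,"gripper":35},{"dx":-0.556,"dy":0.158,"dz":0.2,"ax":-0.074,"ay":-0.092,"az":0.891,"gripper":35},{"dx":-0.556,"dy":0.158,"dz":0.2,"ax":-0.074,"ay":-0.092,"az":0.891,"gripper":35},{"dx":-0.556,"dy":0.158,"dz":0.2,"ax":-0.074,"ay":-0.092,"az":0.891,"gripper":35}]}}

```text
time: 13.15
position: [0.5462, -0.1077, 0.1796]
eef_rot: [0.073, 0.986, 0.152, -0.01]
force: [0.3, -0.6, 0.3]
opening: 0.0322
grasp_force: 0.0
```

```bash
python3 -c "
from h import *
go(disc_tool([.541,-.1265,.0643],253.5,-.04,1,off=.06))"
```

```text
t 13.15 pos [ 0.5462 -0.1077  0.1796] open 0.0322 F [ 0.3 -0.6  0.3]
d [-0.011  0.013  0.079] a [-0.025 -0.031  0.295] mm 16 deg 34
```

Emit:
{"fn": "drive_tool", "kwargs": {"targets": [{"dx":-0.011,"dy":0.013,"dz":0.079,"ax":-0.025,"ay":-0.031,"az":0.295,"gripper":35},{"dx":-0.011,"dy":0.013,"dz":0.079,"ax":-0.025,"ay":-0.031,"az":0.295,"gripper":35},{"dx":-0.011,"dy":0.013,"dz":0.079,"ax":-0.025,"ay":-0.031,"az":0.295,"gripper":35},{"dx":-0.011,"dy":0.013,"dz":0.079,"ax":-0.025,"ay":-0.031,"az":0.295,"gripper":35},{"dx":-0.011,"dy":0.013,"dz":0.079,"ax":-0.025,"ay":-0.031,"az":0.295,"gripper":35},{"dx":-0.011,"dy":0.013,"dz":0.079,"ax":-0.025,"ay":-0.031,"az":0.295,"gripper":35}]}}

```text
time: 13.75
position: [0.5451, -0.1132, 0.1644]
eef_rot: [0.101, 0.985, -0.137, -0.015]
force: [-1.0, 0.4, -0.2]
opening: 0.0321
grasp_force: 0.0
```

```bash
python3 w.py w3; python3 ty.py w3 [.541,-.1265,.0643]; python3 -c "
from h import *
go(disc_tool([.541,-.1265,.0643],253.5,-.04,1))"
```

```text
415.700053717551 [[-0.2669 -0.9417  0.2046  0.0037]
 [-0.9122  0.3154  0.2616  0.5219]
 [-0.3109 -0.1168 -0.9432  0.4745]
 [ 0.      0.      0.      1.    ]]
3905 (np.float64(1.825), array([ 0.5424, -0.1235,  0.0643,  4.3573, -0.1172])) (np.float64(2.988), array([ 0.5431, -0.1228,  0.0646,  1.2679,  0.0234]))
5638 (np.float64(1.066), array([ 0.5219, -0.1936,  0.0646,  4.4269, -0.0896])) (np.float64(2.248), array([ 0.5215, -0.1947,  0.0646,  1.2827,  0.0327]))
793 (np.float64(4.737), array([ 0.5006, -0.2614,  0.0434,  2.9883, -1.4672])) (np.float64(4.737), array([ 0.5004, -0.2615,  0.0433,  3.1599, -1.4623]))
t 13.8 pos [ 0.545  -0.1133  0.1645] open 0.0318 F [0.2 0.1 0.3]
59 236 [-1.9 -0.3  1.3]
63 25 [-2.5  0.2  1.3]
67 7 [-2.6 -2.5 -2.5]
71 9 [-2.6 -2.6 -2.6]
75 12 [-2.7 -2.7 -2.7]
x [-9.7  9.8]
t 13.8 pos [ 0.545  -0.1133  0.1645] open 0.0318 F [0.2 0.1 0.3]
d [-0.001 -0.001  0.3  ] a [0.    0.    0.005] mm 60 deg 1
```

Emit:
{"fn": "drive_tool", "kwargs": {"targets": [{"dx":-0.001,"dy":-0.001,"dz":0.15,"ax":0,"ay":0,"az":0.005,"gripper":35},{"dx":-0.001,"dy":-0.001,"dz":0.3,"ax":0,"ay":0,"az":0.005,"gripper":35},{"dx":-0.001,"dy":-0.001,"dz":0.3,"ax":0,"ay":0,"az":0.005,"gripper":35},{"dx":-0.001,"dy":-0.001,"dz":0.3,"ax":0,"ay":0,"az":0.005,"gripper":0},{"dx":-0.001,"dy":-0.001,"dz":0.3,"ax":0,"ay":0,"az":0.005,"gripper":0},{"dx":-0.001,"dy":-0.001,"dz":0.3,"ax":0,"ay":0,"az":0.005,"gripper":0},{"dx":-0.001,"dy":-0.001,"dz":0.3,"ax":0,"ay":0,"az":0.005,"gripper":0}]}}

```text
time: 14.5
position: [0.5426, -0.1245, 0.1069]
eef_rot: [0.101, 0.984, -0.145, -0.013]
force: [1.4, 7.7, 2.5]
opening: 0.0047
grasp_force: 29.4
```

```bash
python3 -c "
from h import *
s=observe();q=s['eef_rot'];Rt=R.from_quat([q[1],q[2],q[3],q[0]])
go((s['position']+[0,0,.1],Rt),disc_tool(on_shaft(.175,.06),266.2,0,1,rt=.020))"
```

```text
t 14.5 pos [ 0.5426 -0.1245  0.1069] open 0.0047 F [1.4 7.7 2.5]
d [ 0.002  0.102 -0.49 ] a [0. 0. 0.] mm 100 deg 0
d [-0.329 -0.67  -0.648] a [-0.02   0.024 -0.11 ] mm 198 deg 13
```

Emit:
{"fn": "drive_tool", "kwargs": {"targets": [{"dx":0.001,"dy":0.051,"dz":-0.245,"ax":0,"ay":0,"az":0,"gripper":0},{"dx":0.002,"dy":0.102,"dz":-0.49,"ax":0,"ay":0,"az":0,"gripper":0},{"dx":0.002,"dy":0.102,"dz":-0.49,"ax":0,"ay":0,"az":0,"gripper":0},{"dx":-0.3,"dy":-0.67,"dz":-0.65,"ax":-0.02,"ay":0.024,"az":-0.11,"gripper":0},{"dx":-0.329,"dy":-0.67,"dz":-0.65,"ax":-0.02,"ay":0.024,"az":-0.11,"gripper":0},{"dx":-0.329,"dy":-0.67,"dz":-0.65,"ax":-0.02,"ay":0.024,"az":-0.11,"gripper":0},{"dx":-0.329,"dy":-0.67,"dz":-0.65,"ax":-0.02,"ay":0.024,"az":-0.11,"gripper":0},{"dx":-0.329,"dy":-0.67,"dz":-0.65,"ax":-0.02,"ay":0.024,"az":-0.11,"gripper":0}]}}

```text
time: 15.3
position: [0.5233, 0.0476, 0.2051]
eef_rot: [0.122, 0.992, -0.031, -0.005]
force: [0.9, -0.0, -1.0]
opening: 0.0035
grasp_force: 29.9
```

```bash
python3 -c "
from h import *
go(disc_tool(on_shaft(.17,-.0005),266.2,0,1,rt=.021))"
```

```text
t 15.3 pos [0.5233 0.0476 0.2051] open 0.0035 F [ 0.9 -0.  -1. ]
d [ 0.007 -0.086  0.279] a [0.    0.001 0.002] mm 58 deg 0
```

Emit:
{"fn": "drive_tool", "kwargs": {"targets": [{"dx":0.007,"dy":-0.03,"dz":0.14,"ax":0,"ay":0.001,"az":0.002,"gripper":0},{"dx":0.007,"dy":-0.086,"dz":0.279,"ax":0,"ay":0.001,"az":0.002,"gripper":0},{"dx":0.007,"dy":-0.086,"dz":0.279,"ax":0,"ay":0.001,"az":0.002,"gripper":0},{"dx":0.007,"dy":-0.086,"dz":0.279,"ax":0,"ay":0.001,"az":0.002,"gripper":0},{"dx":0.007,"dy":-0.086,"dz":0.279,"ax":0,"ay":0.001,"az":0.002,"gripper":0}]}}

```text
time: 15.8
position: [0.5261, 0.0474, 0.1485]
eef_rot: [0.123, 0.992, -0.035, -0.003]
force: [-0.1, 0.5, -0.5]
opening: 0.0041
grasp_force: 29.9
```

```bash
python3 v.py h2 1 266.2 .021; python3 -c "
from h import *
go(*[disc_tool(on_shaft(s,-.0005),266.2,0,1,rt=.021) for s in (.145,.115,.07)],disc_tool(on_shaft(.07,-.0035),266.2,0,1,rt=.021))"
```

```text
expect [0.5259 0.0439 0.1061]
offset from shaft axis mm [ 1.5 -0.1  1.1] beyond tip 39.1
side 464 1.56 [0.526  0.0473 0.1033 4.6924 0.0437]
side 464 2.43 [ 0.5266  0.0488  0.1049  7.7695 -0.0309]
top 64 0.87 [ 0.5274  0.0406  0.1089  4.5407 -0.0399]
top 64 0.91 [ 0.5237  0.0313  0.1072  7.2914 -0.162 ]
t 15.95 pos [0.5261 0.0478 0.1484] open 0.0039 F [-0.6 -0.3 -1.5]
d [-0.008 -0.137 -0.026] a [ 0.    -0.001 -0.002] mm 28 deg 0
d [-0.008 -0.282 -0.063] a [ 0.    -0.001 -0.002] mm 58 deg 0
d [-0.009 -0.5   -0.117] a [ 0.    -0.001 -0.002] mm 103 deg 0
d [-0.009 -0.504 -0.103] a [ 0.    -0.001 -0.002] mm 103 deg 0
```

View pics/h2.png

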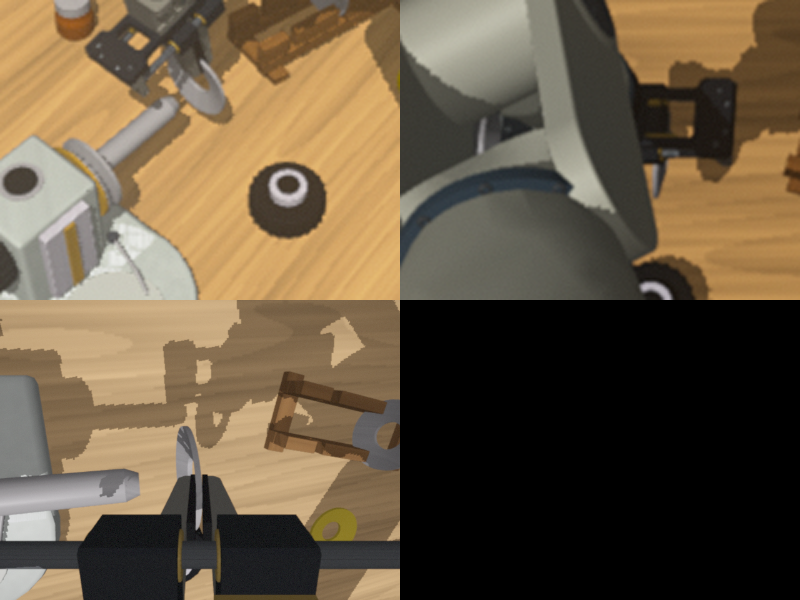

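Emit:
{"fn": "drive_tool", "kwargs": {"targets": [{"dx":-0.008,"dy":-0.07,"dz":-0.01,"ax":0,"ay":-0.001,"az":-0.002,"gripper":0},{"dx":-0.008,"dy":-0.137,"dz":-0.026,"ax":0,"ay":-0.001,"az":-0.002,"gripper":0},{"dx":-0.008,"dy":-0.19,"dz":-0.039,"ax":0,"ay":-0.001,"az":-0.002,"gripper":0},{"dx":-0.008,"dy":-0.24,"dz":-0.052,"ax":0,"ay":-0.001,"az":-0.002,"gripper":0},{"dx":-0.008,"dy":-0.282,"dz":-0.063,"ax":0,"ay":-0.001,"az":-0.002,"gripper":0},{"dx":-0.008,"dy":-0.282,"dz":-0.063,"ax":0,"ay":-0.001,"az":-0.002,"gripper":0}]}}

```text
time: 16.55
position: [0.528, 0.107, 0.1457]
eef_rot: [0.123, 0.992, -0.032, -0.005]
force: [-0.2, 0.2, -1.1]
opening: 0.0044
grasp_force: 29.9
```

```bash
python3 -c "
from h import *
go(*[disc_tool(on_shaft(s,-.0005),266.2,0,1,rt=.021) for s in (.09,.07)],disc_tool(on_shaft(.07,-.0035),266.2,0,1,rt=.021))"
```

```text
t 16.55 pos [0.528  0.107  0.1457] open 0.0044 F [-0.2  0.2 -1.1]
d [ 0.003 -0.113 -0.034] a [0.    0.001 0.001] mm 24 deg 0
d [ 0.003 -0.21  -0.059] a [0.    0.001 0.001] mm 44 deg 0
d [ 0.003 -0.213 -0.044] a [0.    0.001 0.001] mm 44 deg 0
```

Emit:
{"fn": "drive_tool", "kwargs": {"targets": [{"dx":0.003,"dy":-0.06,"dz":-0.018,"ax":0,"ay":0.001,"az":0.001,"gripper":0},{"dx":0.003,"dy":-0.113,"dz":-0.034,"ax":0,"ay":0.001,"az":0.001,"gripper":0},{"dx":0.003,"dy":-0.21,"dz":-0.059,"ax":0,"ay":0.001,"az":0.001,"gripper":0},{"dx":0.003,"dy":-0.213,"dz":-0.044,"ax":0,"ay":0.001,"az":0.001,"gripper":0},{"dx":0.003,"dy":-0.213,"dz":-0.044,"ax":0,"ay":0.001,"az":0.001,"gripper":0},{"dx":0.003,"dy":-0.213,"dz":-0.044,"ax":0,"ay":0.001,"az":0.001,"gripper":0}]}}

```text
time: 17.15
position: [0.5325, 0.1508, 0.1449]
eef_rot: [0.121, 0.992, -0.034, -0.002]
force: [-0.6, 6.5, 6.4]
opening: 0.0041
grasp_force: 30.1
```

Emit:
{"fn": "drive_tool", "kwargs": {"targets": [{"dx":0,"dy":0,"dz":0,"ax":0,"ay":0,"az":0,"gripper":22},{"dx":0,"dy":0,"dz":0,"ax":0,"ay":0,"az":0,"gripper":22},{"dx":0,"dy":0,"dz":0,"ax":0,"ay":0,"az":0,"gripper":22},{"dx":0,"dy":0,"dz":-0.1,"ax":0,"ay":0,"az":0,"gripper":22},{"dx":0,"dy":0,"dz":-0.25,"ax":0,"ay":0,"az":0,"gripper":22},{"dx":0,"dy":0,"dz":-0.5,"ax":0,"ay":0,"az":0,"gripper":22},{"dx":0,"dy":0,"dz":-0.5,"ax":0,"ay":0,"az":0,"gripper":60}]}}

```text
time: 17.85
position: [0.5358, 0.1752, 0.2464]
eef_rot: [0.121, 0.992, -0.034, 0.0]
force: [1.0, 0.2, -0.5]
opening: 0.0261
grasp_force: 0.0
```

```bash
python3 -c "
from sd import *
held(on_shaft(.07,-.0035),266.2,'p3',cams=('side','wrist'))
go((on_shaft(.11,.12),RT(86.2)),(on_shaft(.11,-.005),RT(86.2)))"
```

```text
side 526 4.6 [0.5329 0.1496 0.0985 4.5915 0.0319]
side 526 5.19 [ 0.5329  0.1504  0.0983  7.7812 -0.0688]
wrist 2970 6.82 [0.5303 0.1482 0.101  4.6306 0.04  ]
wrist 2970 6.94 [ 0.53    0.1478  0.1017  7.7892 -0.0583]
t 17.95 pos [0.5333 0.1735 0.2416] open 0.0341 F [ 0.6  0.3 -0.6]
d [-0.001  0.303  0.161] a [ 0.097  0.095 -0.782] mm 69 deg 91
d [-0.003  0.152  0.768] a [ 0.097  0.095 -0.782] mm 157 deg 91
```

Emit:
{"fn": "drive_tool", "kwargs": {"targets": [{"dx":0,"dy":0.303,"dz":0.1,"ax":0.097,"ay":0.095,"az":-0.782,"gripper":66},{"dx":0,"dy":0.303,"dz":0.1,"ax":0.097,"ay":0.095,"az":-0.782,"gripper":66},{"dx":0,"dy":0.303,"dz":0.1,"ax":0.097,"ay":0.095,"az":-0.782,"gripper":66},{"dx":0,"dy":0.303,"dz":0.1,"ax":0.097,"ay":0.095,"az":-0.782,"gripper":66},{"dx":0,"dy":0.303,"dz":0.1,"ax":0.097,"ay":0.095,"az":-0.782,"gripper":66},{"dx":0,"dy":0.303,"dz":0.1,"ax":0.097,"ay":0.095,"az":-0.782,"gripper":66},{"dx":0,"dy":0.303,"dz":0.1,"ax":0.097,"ay":0.095,"az":-0.782,"gripper":66},{"dx":0,"dy":0.303,"dz":0.1,"ax":0.097,"ay":0.095,"az":-0.782,"gripper":66}]}}

```text
time: 18.75
position: [0.5272, 0.1091, 0.2343]
eef_rot: [0.032, 0.845, 0.534, -0.003]
force: [0.2, 0.1, 0.1]
opening: 0.0607
grasp_force: 0.0
```

Emit:
{"fn": "drive_tool", "kwargs": {"targets": [{"dx":0,"dy":0,"dz":0,"ax":0,"ay":0,"az":-0.17,"gripper":66},{"dx":0,"dy":0,"dz":0,"ax":0,"ay":0,"az":-0.17,"gripper":66},{"dx":0,"dy":0,"dz":0,"ax":0,"ay":0,"az":-0.17,"gripper":66},{"dx":0,"dy":0,"dz":0,"ax":0,"ay":0,"az":-0.17,"gripper":66}]}}

```text
time: 19.15
position: [0.5274, 0.1091, 0.2344]
eef_rot: [0.032, 0.744, 0.667, -0.009]
force: [0.9, -0.8, -0.3]
opening: 0.0608
grasp_force: 0.0
```

```bash
python3 -c "
from h import *
go((on_shaft(.11,.06),RT(86.2)),(on_shaft(.11,-.005),RT(86.2)))"
```

```text
t 19.15 pos [0.5274 0.1091 0.2344] open 0.0608 F [ 0.9 -0.8 -0.3]
d [ 0.009 -0.005  0.347] a [ 0.017  0.028 -0.022] mm 69 deg 5
d [ 0.027 -0.017  0.672] a [ 0.017  0.028 -0.022] mm 134 deg 5
```

Emit:
{"fn": "drive_tool", "kwargs": {"targets": [{"dx":0.009,"dy":-0.005,"dz":0.2,"ax":0.017,"ay":0.028,"az":-0.022,"gripper":66},{"dx":0.015,"dy":-0.01,"dz":0.4,"ax":0.017,"ay":0.028,"az":-0.022,"gripper":66},{"dx":0.027,"dy":-0.017,"dz":0.672,"ax":0.017,"ay":0.028,"az":-0.022,"gripper":66},{"dx":0.027,"dy":-0.017,"dz":0.672,"ax":0.017,"ay":0.028,"az":-0.022,"gripper":66},{"dx":0.027,"dy":-0.017,"dz":0.672,"ax":0.017,"ay":0.028,"az":-0.022,"gripper":66},{"dx":0.027,"dy":-0.017,"dz":0.672,"ax":0.017,"ay":0.028,"az":-0.022,"gripper":66}]}}

```text
time: 19.75
position: [0.531, 0.1079, 0.1033]
eef_rot: [0.001, 0.73, 0.683, 0.002]
force: [0.3, -0.4, 1.0]
opening: 0.0606
grasp_force: 0.0
```

```bash
python3 -c "
from h import *
go(*[(on_shaft(s,-.005),RT(86.2)) for s in (.08,.06,.045,.04,.037)])"
```

```text
t 19.75 pos [0.531  0.1079 0.1033] open 0.0606 F [ 0.3 -0.4  1. ]
d [ 0.144 -0.012  0.017] a [ 0.002 -0.001  0.   ] mm 29 deg 0
d [ 0.244 -0.012  0.017] a [ 0.002 -0.001  0.   ] mm 49 deg 0
d [ 0.319 -0.012  0.017] a [ 0.002 -0.001  0.   ] mm 64 deg 0
d [ 0.344 -0.012  0.017] a [ 0.002 -0.001  0.   ] mm 69 deg 0
d [ 0.359 -0.012  0.017] a [ 0.002 -0.001  0.   ] mm 72 deg 0
```

Emit:
{"fn": "drive_tool", "kwargs": {"targets": [{"dx":0.1,"dy":-0.01,"dz":0.015,"ax":0.002,"ay":0,"az":0,"gripper":66},{"dx":0.15,"dy":-0.01,"dz":0.015,"ax":0.002,"ay":0,"az":0,"gripper":66},{"dx":0.19,"dy":-0.01,"dz":0.015,"ax":0.002,"ay":0,"az":0,"gripper":66},{"dx":0.23,"dy":-0.01,"dz":0.015,"ax":0.002,"ay":0,"az":0,"gripper":66},{"dx":0.27,"dy":-0.01,"dz":0.015,"ax":0.002,"ay":0,"az":0,"gripper":66},{"dx":0.31,"dy":-0.01,"dz":0.015,"ax":0.002,"ay":0,"az":0,"gripper":66},{"dx":0.335,"dy":-0.01,"dz":0.015,"ax":0.002,"ay":0,"az":0,"gripper":66},{"dx":0.335,"dy":-0.01,"dz":0.015,"ax":0.002,"ay":0,"az":0,"gripper":66}]}}

```text
time: 20.55
position: [0.5324, 0.1755, 0.0986]
eef_rot: [-0.001, 0.73, 0.684, -0.0]
force: [-0.0, 0.0, 0.2]
opening: 0.0609
grasp_force: 0.0
```

Emit:
{"fn": "drive_tool", "kwargs": {"targets": [{"dx":0.005,"dy":0,"dz":0,"ax":0,"ay":0,"az":0,"gripper":66},{"dx":0.01,"dy":0,"dz":0,"ax":0,"ay":0,"az":0,"gripper":66},{"dx":0.015,"dy":0,"dz":0,"ax":0,"ay":0,"az":0,"gripper":66},{"dx":0.015,"dy":0,"dz":0,"ax":0,"ay":0,"az":0,"gripper":66}]}}

```text
time: 20.95
position: [0.5325, 0.1776, 0.0986]
eef_rot: [-0.001, 0.73, 0.683, -0.0]
force: [-0.9, -0.0, -0.2]
opening: 0.0605
grasp_force: 0.2
```

```bash
python3 -c "
from h import *
f=vision.grab_frame('side')['color'];w=vision.grab_frame('wrist')['color'];o=np.zeros((300,800,3),np.uint8)
o[:,:400]=cv2.resize(f[230:380,160:360],(400,300),interpolation=2);o[:,400:]=cv2.resize(w[120:360,160:480],(400,300));cv2.imwrite('pics/k2.png',o)
go(*[(on_shaft(s,-.005),RT(86.2)) for s in (.037,.034)])"
```

```text
t 21.05 pos [0.5325 0.1776 0.0987] open 0.0604 F [-0.3  0.3  0.3]
d [ 0.011  0.004 -0.007] a [-0.001  0.     0.   ] mm 3 deg 0
d [ 0.026  0.004 -0.007] a [-0.001  0.     0.   ] mm 5 deg 0
```

View pics/k2.png

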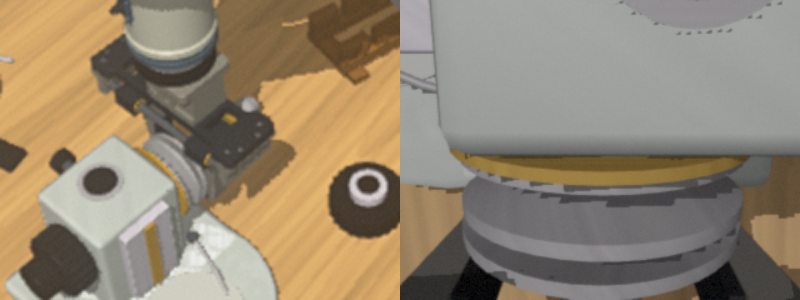

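Emit:
{"fn": "drive_tool", "kwargs": {"targets": [{"dx":0.006,"dy":0.003,"dz":-0.005,"ax":0,"ay":0,"az":0,"gripper":66},{"dx":0.012,"dy":0.003,"dz":-0.005,"ax":0,"ay":0,"az":0,"gripper":66},{"dx":0.012,"dy":0.003,"dz":-0.005,"ax":0,"ay":0,"az":0,"gripper":66}]}}

```text
time: 21.35
position: [0.5335, 0.1802, 0.0998]
eef_rot: [-0.001, 0.73, 0.684, -0.0]
force: [-0.1, -0.7, -0.7]
opening: 0.0608
grasp_force: 0.1
```

Emit:
{"fn": "drive_tool", "kwargs": {"targets": [{"dx":0.005,"dy":0,"dz":0,"ax":0,"ay":0,"az":0,"gripper":66},{"dx":0.01,"dy":0,"dz":0,"ax":0,"ay":0,"az":0,"gripper":66},{"dx":0.01,"dy":0,"dz":0,"ax":0,"ay":0,"az":0,"gripper":66}]}}

```text
time: 21.65
position: [0.5335, 0.1813, 0.0997]
eef_rot: [-0.0, 0.73, 0.684, -0.001]
force: [-0.1, -5.9, 1.1]
opening: 0.0607
grasp_force: 2.8
```

Emit:
{"fn": "drive_tool", "kwargs": {"targets": [{"dx":0.004,"dy":0,"dz":0,"ax":0,"ay":0,"az":0,"gripper":66},{"dx":0.006,"dy":0,"dz":0,"ax":0,"ay":0,"az":0,"gripper":66},{"dx":0.006,"dy":0,"dz":0,"ax":0,"ay":0,"az":0,"gripper":66}]}}

```text
time: 21.95
position: [0.5335, 0.1816, 0.0997]
eef_rot: [0.0, 0.73, 0.684, -0.001]
force: [0.9, -11.8, 2.5]
opening: 0.0607
grasp_force: 5.3
```

Emit:
{"fn": "drive_tool", "kwargs": {"targets": [{"dx":-0.08,"dy":0,"dz":0,"ax":0,"ay":0,"az":0,"gripper":66},{"dx":-0.18,"dy":0,"dz":0,"ax":0,"ay":0,"az":0,"gripper":66},{"dx":-0.18,"dy":0,"dz":-0.25,"ax":0,"ay":0,"az":0,"gripper":66},{"dx":-0.18,"dy":0,"dz":-0.6,"ax":0,"ay":0,"az":0,"gripper":66},{"dx":-0.18,"dy":0,"dz":-0.6,"ax":0,"ay":0,"az":0,"gripper":66},{"dx":-0.5,"dy":0,"dz":-0.6,"ax":0,"ay":0,"az":0,"gripper":35},{"dx":-0.9,"dy":0,"dz":-0.6,"ax":0,"ay":0,"az":0,"gripper":35},{"dx":-1,"dy":0,"dz":-0.6,"ax":0,"ay":0,"az":0,"gripper":35}]}}

```text
time: 22.75
position: [0.5211, -0.004, 0.22]
eef_rot: [-0.0, 0.729, 0.684, 0.0]
force: [0.8, 0.2, 0.3]
opening: 0.0385
grasp_force: 0.0
```

```bash
python3 -c "
from h import *
go(disc_tool([.521,-.195,.0644],253.5,-.06,1,off=.06))"
```

```text
t 22.75 pos [ 0.5211 -0.004   0.22  ] open 0.0385 F [0.8 0.2 0.3]
d [-0.895  0.074  0.275] a [-0.067 -0.083  0.894] mm 188 deg 103
```

```bash
python3 -c "
from h import *
go(disc_tool([.521,-.195,.0644],253.5,-.06,-1,off=.06))"
```

```text
t 22.75 pos [ 0.5211 -0.004   0.22  ] open 0.0385 F [0.8 0.2 0.3]
d [-0.895  0.074  0.275] a [ 0.078 -0.063 -0.671] mm 188 deg 78
```

Emit:
{"fn": "drive_tool", "kwargs": {"targets": [{"dx":-0.895,"dy":0.074,"dz":0.2,"ax":0.078,"ay":-0.063,"az":-0.671,"gripper":35},{"dx":-0.895,"dy":0.074,"dz":0.2,"ax":0.078,"ay":-0.063,"az":-0.671,"gripper":35},{"dx":-0.895,"dy":0.074,"dz":0.2,"ax":0.078,"ay":-0.063,"az":-0.671,"gripper":35},{"dx":-0.895,"dy":0.074,"dz":0.2,"ax":0.078,"ay":-0.063,"az":-0.671,"gripper":35},{"dx":-0.895,"dy":0.074,"dz":0.2,"ax":0.078,"ay":-0.063,"az":-0.671,"gripper":35},{"dx":-0.895,"dy":0.074,"dz":0.2,"ax":0.078,"ay":-0.063,"az":-0.671,"gripper":35},{"dx":-0.895,"dy":0.074,"dz":0.2,"ax":0.078,"ay":-0.063,"az":-0.671,"gripper":35},{"dx":-0.895,"dy":0.074,"dz":0.2,"ax":0.078,"ay":-0.063,"az":-0.671,"gripper":35}]}}

```text
time: 23.55
position: [0.5242, -0.1825, 0.1794]
eef_rot: [-0.012, 0.219, 0.972, -0.082]
force: [-0.1, -0.8, 0.2]
opening: 0.0324
grasp_force: 0.0
```

```bash
python3 -c "
from h import *
go(disc_tool([.521,-.195,.0644],253.5,-.06,-1,off=.06));print(observe()['joints'].round(2))"
```

```text
t 23.55 pos [ 0.5242 -0.1825  0.1794] open 0.0324 F [-0.1 -0.8  0.2]
d [-0.002  0.007  0.072] a [ 0.009 -0.007 -0.077] mm 15 deg 9
[-0.24  0.32  1.83 -0.19  1.02 -1.26]
```

Emit:
{"fn": "drive_tool", "kwargs": {"targets": [{"dx":-0.002,"dy":0.007,"dz":0.072,"ax":0.009,"ay":-0.007,"az":-0.077,"gripper":35},{"dx":-0.002,"dy":0.007,"dz":0.072,"ax":0.009,"ay":-0.007,"az":-0.077,"gripper":35},{"dx":-0.002,"dy":0.007,"dz":0.072,"ax":0.009,"ay":-0.007,"az":-0.077,"gripper":35},{"dx":-0.002,"dy":0.007,"dz":0.072,"ax":0.009,"ay":-0.007,"az":-0.077,"gripper":35}]}}

```text
time: 23.95
position: [0.5248, -0.1834, 0.1656]
eef_rot: [-0.013, 0.147, 0.985, -0.091]
force: [-0.4, -0.3, 0.4]
opening: 0.0325
grasp_force: 0.0
```

```bash
python3 w.py w4; python3 ty.py w4 [.521,-.195,.0644]; python3 -c "
from h import *
go(disc_tool([.521,-.195,.0644],253.5,-.06,-1))"
```

```text
415.700053717551 [[ 0.2867  0.9402 -0.1841  0.0539]
 [ 0.9365 -0.2345  0.2608 -0.5447]
 [ 0.2021 -0.2472 -0.9477  0.169 ]
 [ 0.      0.      0.      1.    ]]
218 (np.float64(0.298), array([ 0.549 , -0.118 ,  0.0433,  1.1945,  0.0012])) (np.float64(0.31), array([ 0.5445, -0.1147,  0.0561,  4.4331,  0.1   ]))
3403 (np.float64(0.433), array([ 0.5204, -0.1967,  0.0643,  4.4274, -0.0745])) (np.float64(1.728), array([ 0.5209, -0.1944,  0.0645,  1.2791,  0.0082]))
443 (np.float64(3.936), array([ 0.4937, -0.2601,  0.0522,  4.0626,  1.0376])) (np.float64(4.943), array([ 0.5022, -0.2626,  0.0472,  0.9022, -1.3349]))
t 24.0 pos [ 0.5248 -0.1834  0.1656] open 0.0321 F [ 0.3 -0.2  0.1]
60 206 [-4.2 -2.1 -0.5]
64 54 [-4.3 -3.2 -0.5]
68 12 [-0.5 -0.5 -0.2]
76 5 [0.2 0.2 0.2]
x [-9.5  9.7]
t 24.0 pos [ 0.5248 -0.1834  0.1656] open 0.0321 F [ 0.3 -0.2  0.1]
d [ 0.002 -0.001  0.304] a [ 0.     0.    -0.004] mm 61 deg 0
```

Emit:
{"fn": "drive_tool", "kwargs": {"targets": [{"dx":0.001,"dy":-0.011,"dz":0.15,"ax":0,"ay":0,"az":-0.004,"gripper":35},{"dx":0.001,"dy":-0.011,"dz":0.302,"ax":0,"ay":0,"az":-0.004,"gripper":35},{"dx":0.001,"dy":-0.011,"dz":0.302,"ax":0,"ay":0,"az":-0.004,"gripper":35},{"dx":0.001,"dy":-0.011,"dz":0.302,"ax":0,"ay":0,"az":-0.004,"gripper":0},{"dx":0.001,"dy":-0.011,"dz":0.302,"ax":0,"ay":0,"az":-0.004,"gripper":0},{"dx":0.001,"dy":-0.011,"dz":0.302,"ax":0,"ay":0,"az":-0.004,"gripper":0},{"dx":0.001,"dy":-0.011,"dz":0.302,"ax":0,"ay":0,"az":-0.004,"gripper":0}]}}

```text
time: 24.7
position: [0.5215, -0.1956, 0.1073]
eef_rot: [-0.013, 0.142, 0.986, -0.091]
force: [1.1, 4.9, 3.8]
opening: 0.0045
grasp_force: 29.7
```

```bash
python3 -c "
from h import *
s=observe();q=s['eef_rot'];Rt=R.from_quat([q[1],q[2],q[3],q[0]])
Z=lambda d:R.from_euler('z',d,degrees=True)
go((s['position']+[0,0,.11],Rt),(np.array([.5,-.05,.23]),Z(-80)*Rt))"
```

```text
t 24.7 pos [ 0.5215 -0.1956  0.1073] open 0.0045 F [1.1 4.9 3.8]
d [ 0.    -0.101 -0.541] a [0. 0. 0.] mm 110 deg 0
d [ 0.308  0.544 -0.726] a [0.    0.128 0.686] mm 192 deg 80
```

Emit:
{"fn": "drive_tool", "kwargs": {"targets": [{"dx":0,"dy":-0.05,"dz":-0.27,"ax":0,"ay":0,"az":0,"gripper":0},{"dx":0,"dy":-0.101,"dz":-0.541,"ax":0,"ay":0,"az":0,"gripper":0},{"dx":0,"dy":-0.101,"dz":-0.541,"ax":0,"ay":0,"az":0,"gripper":0},{"dx":0.308,"dy":0.544,"dz":-0.726,"ax":0,"ay":0.128,"az":0.686,"gripper":0},{"dx":0.308,"dy":0.544,"dz":-0.726,"ax":0,"ay":0.128,"az":0.686,"gripper":0},{"dx":0.308,"dy":0.544,"dz":-0.726,"ax":0,"ay":0.128,"az":0.686,"gripper":0},{"dx":0.308,"dy":0.544,"dz":-0.726,"ax":0,"ay":0.128,"az":0.686,"gripper":0},{"dx":0.308,"dy":0.544,"dz":-0.726,"ax":0,"ay":0.128,"az":0.686,"gripper":0}]}}

```text
time: 25.5
position: [0.4992, -0.0485, 0.229]
eef_rot: [-0.046, 0.493, 0.865, -0.08]
force: [-0.3, -0.0, -0.3]
opening: 0.0039
grasp_force: 29.8
```

```bash
python3 -c "
from h import *
go(disc_tool(on_shaft(.22,.05),86.2,0,-1,rt=.021))"
```

```text
t 25.5 pos [ 0.4992 -0.0485  0.229 ] open 0.0039 F [-0.3 -0.  -0.3]
d [0.125 0.227 0.118] a [0.017 0.232 1.06 ] mm 57 deg 124
```

Emit:
{"fn": "drive_tool", "kwargs": {"targets": [{"dx":0,"dy":0,"dz":0,"ax":0.01,"ay":0.12,"az":0.55,"gripper":0},{"dx":0,"dy":0,"dz":0,"ax":0.01,"ay":0.12,"az":0.55,"gripper":0},{"dx":0,"dy":0,"dz":0,"ax":0.01,"ay":0.12,"az":0.55,"gripper":0},{"dx":0,"dy":0,"dz":0,"ax":0.01,"ay":0.12,"az":0.55,"gripper":0},{"dx":0,"dy":0,"dz":0,"ax":0.01,"ay":0.12,"az":0.55,"gripper":0},{"dx":0,"dy":0,"dz":0,"ax":0.01,"ay":0.12,"az":0.55,"gripper":0},{"dx":0,"dy":0,"dz":0,"ax":0.01,"ay":0.12,"az":0.55,"gripper":0},{"dx":0,"dy":0,"dz":0,"ax":0.01,"ay":0.12,"az":0.55,"gripper":0}]}}

```text
time: 26.3
position: [0.499, -0.0504, 0.2287]
eef_rot: [-0.1, 0.878, 0.467, -0.044]
force: [-0.5, 0.4, -0.7]
opening: 0.0041
grasp_force: 29.8
```

```bash
python3 -c "
from h import *
go(disc_tool(on_shaft(.22,.05),86.2,0,-1,rt=.021))"
```

```text
t 26.3 pos [ 0.499  -0.0504  0.2287] open 0.0041 F [-0.5  0.4 -0.7]
d [0.242 0.004 0.164] a [0.007 0.113 0.509] mm 58 deg 60
```

Emit:
{"fn": "drive_tool", "kwargs": {"targets": [{"dx":0.242,"dy":0.004,"dz":0.164,"ax":0.007,"ay":0.113,"az":0.509,"gripper":0},{"dx":0.242,"dy":0.004,"dz":0.164,"ax":0.007,"ay":0.113,"az":0.509,"gripper":0},{"dx":0.242,"dy":0.004,"dz":0.164,"ax":0.007,"ay":0.113,"az":0.509,"gripper":0},{"dx":0.242,"dy":0.004,"dz":0.164,"ax":0.007,"ay":0.113,"az":0.509,"gripper":0},{"dx":0.242,"dy":0.004,"dz":0.164,"ax":0.007,"ay":0.113,"az":0.509,"gripper":0},{"dx":0.242,"dy":0.004,"dz":0.164,"ax":0.007,"ay":0.113,"az":0.509,"gripper":0},{"dx":0.242,"dy":0.004,"dz":0.164,"ax":0.007,"ay":0.113,"az":0.509,"gripper":0},{"dx":0.242,"dy":0.004,"dz":0.164,"ax":0.007,"ay":0.113,"az":0.509,"gripper":0}]}}

```text
time: 27.1
position: [0.5203, -0.0061, 0.1973]
eef_rot: [-0.122, 0.992, -0.031, 0.004]
force: [0.2, 0.4, -0.3]
opening: 0.004
grasp_force: 29.8
```

```bash
python3 -c "
from h import *
go(disc_tool(on_shaft(.17,-.0005),86.2,0,-1,rt=.021))"
```

```text
t 27.1 pos [ 0.5203 -0.0061  0.1973] open 0.004 F [ 0.2  0.4 -0.3]
d [ 0.005 -0.18   0.305] a [0.    0.    0.001] mm 71 deg 0
```

Emit:
{"fn": "drive_tool", "kwargs": {"targets": [{"dx":0.005,"dy":-0.05,"dz":0.2,"ax":0,"ay":0,"az":0,"gripper":0},{"dx":0.005,"dy":-0.12,"dz":0.29,"ax":0,"ay":0,"az":0,"gripper":0},{"dx":0.005,"dy":-0.18,"dz":0.305,"ax":0,"ay":0,"az":0,"gripper":0},{"dx":0.005,"dy":-0.18,"dz":0.305,"ax":0,"ay":0,"az":0,"gripper":0},{"dx":0.005,"dy":-0.18,"dz":0.305,"ax":0,"ay":0,"az":0,"gripper":0}]}}

```text
time: 27.6
position: [0.526, 0.0434, 0.1479]
eef_rot: [-0.122, 0.992, -0.029, 0.005]
force: [0.9, -0.0, -2.1]
opening: 0.004
grasp_force: 29.8
```

```bash
python3 v.py h3 -1 86.2 .021; python3 -c "
from h import *
go(*[disc_tool(on_shaft(s,-.0005),86.2,0,-1,rt=.021) for s in (.145,.115,.08)])"
```

```text
expect [0.5262 0.047  0.1056]
offset from shaft axis mm [ 1.6 -0.1  0.6] beyond tip 36.0
side 461 1.82 [ 0.5256  0.0515  0.1041  1.5589 -0.0568]
side 461 2.74 [0.5262 0.0513 0.1045 4.7119 0.0096]
top few 0
t 27.75 pos [0.5259 0.0429 0.1479] open 0.0044 F [ 1.  -0.6 -0.7]
d [-0.007 -0.123  0.036] a [ 0.    -0.001  0.003] mm 26 deg 0
d [-0.006 -0.268  0.072] a [ 0.    -0.001  0.003] mm 56 deg 0
d [-0.005 -0.438  0.114] a [ 0.    -0.001  0.003] mm 91 deg 0
```

View pics/h3.png

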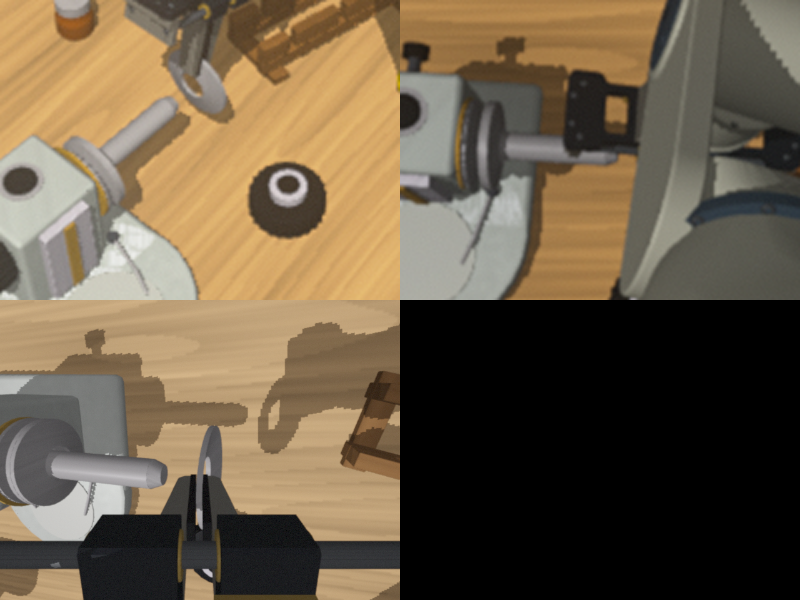

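Emit:
{"fn": "drive_tool", "kwargs": {"targets": [{"dx":-0.007,"dy":-0.06,"dz":0.02,"ax":0,"ay":-0.001,"az":0.002,"gripper":0},{"dx":-0.007,"dy":-0.123,"dz":0.036,"ax":0,"ay":-0.001,"az":0.002,"gripper":0},{"dx":-0.007,"dy":-0.17,"dz":0.048,"ax":0,"ay":-0.001,"az":0.002,"gripper":0},{"dx":-0.007,"dy":-0.22,"dz":0.06,"ax":0,"ay":-0.001,"az":0.002,"gripper":0},{"dx":-0.006,"dy":-0.268,"dz":0.072,"ax":0,"ay":-0.001,"az":0.002,"gripper":0},{"dx":-0.006,"dy":-0.268,"dz":0.072,"ax":0,"ay":-0.001,"az":0.002,"gripper":0}]}}

```text
time: 28.35
position: [0.5274, 0.1003, 0.146]
eef_rot: [-0.122, 0.992, -0.031, 0.003]
force: [0.4, 0.1, -1.9]
opening: 0.0042
grasp_force: 29.8
```

```bash
python3 -c "
from h import *
go(*[disc_tool(on_shaft(s,-.0005),86.2,0,-1,rt=.021) for s in (.1,.08)],disc_tool(on_shaft(.08,-.0035),86.2,0,-1,rt=.021))"
```

```text
t 28.35 pos [0.5274 0.1003 0.146 ] open 0.0042 F [ 0.4  0.1 -1.9]
d [ 0.004 -0.065  0.012] a [0.    0.001 0.001] mm 13 deg 0
d [ 0.004 -0.162  0.036] a [0.    0.001 0.001] mm 33 deg 0
d [ 0.004 -0.158  0.051] a [0.    0.001 0.001] mm 33 deg 0
```

Emit:
{"fn": "drive_tool", "kwargs": {"targets": [{"dx":0.004,"dy":-0.065,"dz":0.012,"ax":0,"ay":0.001,"az":0.001,"gripper":0},{"dx":0.004,"dy":-0.12,"dz":0.025,"ax":0,"ay":0.001,"az":0.001,"gripper":0},{"dx":0.004,"dy":-0.162,"dz":0.036,"ax":0,"ay":0.001,"az":0.001,"gripper":0},{"dx":0.004,"dy":-0.158,"dz":0.051,"ax":0,"ay":0.001,"az":0.001,"gripper":0},{"dx":0.004,"dy":-0.158,"dz":0.051,"ax":0,"ay":0.001,"az":0.001,"gripper":0},{"dx":0.004,"dy":-0.158,"dz":0.051,"ax":0,"ay":0.001,"az":0.001,"gripper":0}]}}

```text
time: 28.95
position: [0.531, 0.1334, 0.145]
eef_rot: [-0.123, 0.992, -0.033, 0.004]
force: [-1.3, 6.9, 9.9]
opening: 0.0041
grasp_force: 30.0
```

Emit:
{"fn": "drive_tool", "kwargs": {"targets": [{"dx":0,"dy":0,"dz":0,"ax":0,"ay":0,"az":0,"gripper":22},{"dx":0,"dy":0,"dz":0,"ax":0,"ay":0,"az":0,"gripper":22},{"dx":0,"dy":0,"dz":0,"ax":0,"ay":0,"az":0,"gripper":22},{"dx":0,"dy":0,"dz":-0.1,"ax":0,"ay":0,"az":0,"gripper":22},{"dx":0,"dy":0,"dz":-0.25,"ax":0,"ay":0,"az":0,"gripper":22},{"dx":0,"dy":0,"dz":-0.5,"ax":0,"ay":0,"az":0,"gripper":22},{"dx":0,"dy":0,"dz":-0.5,"ax":0,"ay":0,"az":0,"gripper":60}]}}

```text
time: 29.65
position: [0.5319, 0.1069, 0.2463]
eef_rot: [-0.122, 0.992, -0.033, 0.008]
force: [0.5, 0.1, -0.1]
opening: 0.0263
grasp_force: 0.0
```

```bash
python3 -c "
from sd import *
held(on_shaft(.08,-.0035),86.2,'p4',cams=('side','wrist'))
go((on_shaft(.12,.12),RT(86.2)),(on_shaft(.12,-.005),RT(86.2)))"
```

```text
side 573 2.37 [0.5318 0.1429 0.099  1.4556 0.0934]
side 573 3.94 [ 0.5316  0.1429  0.0986  4.7008 -0.1186]
wrist 3000 6.62 [0.5295 0.1369 0.101  1.4931 0.0891]
wrist 3000 7.25 [ 0.5292  0.1348  0.1014  4.6308 -0.0427]
t 29.75 pos [0.5294 0.1074 0.2416] open 0.0345 F [-0.4 -0.4 -0.6]
d [-0.004  0.071  0.068] a [-0.095 -0.097 -0.782] mm 20 deg 91
d [-0.005  0.222  0.674] a [-0.095 -0.097 -0.782] mm 142 deg 91
```

Hanging well. Now the last push.

Emit:
{"fn": "drive_tool", "kwargs": {"targets": [{"dx":-0.004,"dy":0.071,"dz":0.068,"ax":-0.095,"ay":-0.097,"az":-0.782,"gripper":66},{"dx":-0.004,"dy":0.071,"dz":0.068,"ax":-0.095,"ay":-0.097,"az":-0.782,"gripper":66},{"dx":-0.004,"dy":0.071,"dz":0.068,"ax":-0.095,"ay":-0.097,"az":-0.782,"gripper":66},{"dx":-0.004,"dy":0.071,"dz":0.068,"ax":-0.095,"ay":-0.097,"az":-0.782,"gripper":66},{"dx":-0.004,"dy":0.071,"dz":0.068,"ax":-0.095,"ay":-0.097,"az":-0.782,"gripper":66},{"dx":-0.004,"dy":0.071,"dz":0.068,"ax":-0.095,"ay":-0.097,"az":-0.782,"gripper":66},{"dx":-0.004,"dy":0.071,"dz":0.068,"ax":-0.095,"ay":-0.097,"az":-0.782,"gripper":66},{"dx":-0.004,"dy":0.071,"dz":0.068,"ax":-0.095,"ay":-0.097,"az":-0.782,"gripper":66}]}}

```text
time: 30.55
position: [0.5263, 0.0975, 0.2222]
eef_rot: [-0.034, 0.844, 0.535, -0.001]
force: [0.0, 0.5, -0.0]
opening: 0.0609
grasp_force: 0.0
```

Emit:
{"fn": "drive_tool", "kwargs": {"targets": [{"dx":0,"dy":0,"dz":0,"ax":-0.02,"ay":-0.02,"az":-0.18,"gripper":66},{"dx":0,"dy":0,"dz":0,"ax":-0.02,"ay":-0.02,"az":-0.18,"gripper":66},{"dx":0,"dy":0,"dz":0,"ax":-0.02,"ay":-0.02,"az":-0.18,"gripper":66},{"dx":0,"dy":0,"dz":0,"ax":-0.02,"ay":-0.02,"az":-0.18,"gripper":66},{"dx":0,"dy":0,"dz":0,"ax":-0.02,"ay":-0.02,"az":-0.18,"gripper":66}]}}

```text
time: 31.05
position: [0.5266, 0.0975, 0.223]
eef_rot: [-0.006, 0.738, 0.675, -0.001]
force: [0.1, -0.8, -0.2]
opening: 0.0608
grasp_force: 0.0
```

```bash
python3 -c "
from h import *
go((on_shaft(.12,.06),RT(86.2)),(on_shaft(.12,-.005),RT(86.2)))"
```

```text
t 31.05 pos [0.5266 0.0975 0.223 ] open 0.0608 F [ 0.1 -0.8 -0.2]
d [-0.004  0.01   0.29 ] a [-0.005 -0.004 -0.011] mm 58 deg 1
d [-0.006  0.013  0.615] a [-0.005 -0.004 -0.011] mm 123 deg 1
```

Emit:
{"fn": "drive_tool", "kwargs": {"targets": [{"dx":-0.004,"dy":0.01,"dz":0.2,"ax":-0.005,"ay":-0.004,"az":-0.011,"gripper":66},{"dx":-0.004,"dy":0.01,"dz":0.4,"ax":-0.005,"ay":-0.004,"az":-0.011,"gripper":66},{"dx":-0.006,"dy":0.013,"dz":0.615,"ax":-0.005,"ay":-0.004,"az":-0.011,"gripper":66},{"dx":-0.006,"dy":0.013,"dz":0.615,"ax":-0.005,"ay":-0.004,"az":-0.011,"gripper":66},{"dx":-0.006,"dy":0.013,"dz":0.615,"ax":-0.005,"ay":-0.004,"az":-0.011,"gripper":66},{"dx":-0.006,"dy":0.013,"dz":0.615,"ax":-0.005,"ay":-0.004,"az":-0.011,"gripper":66}]}}

```text
time: 31.65
position: [0.5302, 0.0972, 0.103]
eef_rot: [0.001, 0.73, 0.684, 0.002]
force: [0.1, 0.6, 0.4]
opening: 0.0607
grasp_force: 0.0
```

```bash
python3 -c "
from h import *
go(*[(on_shaft(s,-.005),RT(86.2)) for s in (.08,.06,.055,.05)])"
```

```text
t 31.65 pos [0.5302 0.0972 0.103 ] open 0.0607 F [0.1 0.6 0.4]
d [ 0.198 -0.011  0.015] a [0.002 0.    0.001] mm 40 deg 0
d [ 0.298 -0.011  0.015] a [0.002 0.    0.001] mm 60 deg 0
d [ 0.323 -0.011  0.015] a [0.002 0.    0.001] mm 65 deg 0
d [ 0.348 -0.011  0.015] a [0.002 0.    0.001] mm 70 deg 0
```

Emit:
{"fn": "drive_tool", "kwargs": {"targets": [{"dx":0.1,"dy":-0.01,"dz":0.015,"ax":0.002,"ay":0,"az":0,"gripper":66},{"dx":0.15,"dy":-0.01,"dz":0.015,"ax":0.002,"ay":0,"az":0,"gripper":66},{"dx":0.19,"dy":-0.01,"dz":0.015,"ax":0.002,"ay":0,"az":0,"gripper":66},{"dx":0.23,"dy":-0.01,"dz":0.015,"ax":0.002,"ay":0,"az":0,"gripper":66},{"dx":0.27,"dy":-0.01,"dz":0.015,"ax":0.002,"ay":0,"az":0,"gripper":66},{"dx":0.3,"dy":-0.01,"dz":0.015,"ax":0.002,"ay":0,"az":0,"gripper":66},{"dx":0.325,"dy":-0.01,"dz":0.015,"ax":0.002,"ay":0,"az":0,"gripper":66},{"dx":0.325,"dy":-0.01,"dz":0.015,"ax":0.002,"ay":0,"az":0,"gripper":66}]}}

```text
time: 32.45
position: [0.531, 0.1626, 0.098]
eef_rot: [-0.001, 0.729, 0.684, -0.001]
force: [-0.2, -0.2, -0.3]
opening: 0.0607
grasp_force: 0.0
```

Emit:
{"fn": "drive_tool", "kwargs": {"targets": [{"dx":0.005,"dy":0,"dz":0,"ax":0,"ay":0,"az":0,"gripper":66},{"dx":0.01,"dy":0,"dz":0,"ax":0,"ay":0,"az":0,"gripper":66},{"dx":0.015,"dy":0,"dz":0,"ax":0,"ay":0,"az":0,"gripper":66},{"dx":0.015,"dy":0,"dz":0,"ax":0,"ay":0,"az":0,"gripper":66}]}}

```text
time: 32.85
position: [0.5311, 0.1649, 0.098]
eef_rot: [-0.001, 0.73, 0.684, -0.001]
force: [0.7, -0.2, 0.5]
opening: 0.0604
grasp_force: 0.2
```

Emit:
{"fn": "drive_tool", "kwargs": {"targets": [{"dx":0.005,"dy":0,"dz":0,"ax":0,"ay":0,"az":0,"gripper":66},{"dx":0.01,"dy":0,"dz":0,"ax":0,"ay":0,"az":0,"gripper":66},{"dx":0.01,"dy":0,"dz":0,"ax":0,"ay":0,"az":0,"gripper":66}]}}

```text
time: 33.15
position: [0.5314, 0.167, 0.0981]
eef_rot: [-0.001, 0.73, 0.684, -0.001]
force: [-0.7, -0.7, 1.1]
opening: 0.0604
grasp_force: 0.3
```

Emit:
{"fn": "drive_tool", "kwargs": {"targets": [{"dx":0.004,"dy":0,"dz":0,"ax":0,"ay":0,"az":0,"gripper":66},{"dx":0.008,"dy":0,"dz":0,"ax":0,"ay":0,"az":0,"gripper":66},{"dx":0.008,"dy":0,"dz":0,"ax":0,"ay":0,"az":0,"gripper":66}]}}

```text
time: 33.45
position: [0.5314, 0.1681, 0.0981]
eef_rot: [-0.001, 0.729, 0.684, -0.001]
force: [-0.5, -4.2, 2.3]
opening: 0.0606
grasp_force: 2.3
```

Emit:
{"fn": "drive_tool", "kwargs": {"targets": [{"dx":0.005,"dy":0,"dz":0,"ax":0,"ay":0,"az":0,"gripper":66},{"dx":0.01,"dy":0,"dz":0,"ax":0,"ay":0,"az":0,"gripper":66},{"dx":0.01,"dy":0,"dz":0,"ax":0,"ay":0,"az":0,"gripper":66}]}}

```text
time: 33.75
position: [0.5314, 0.1687, 0.0981]
eef_rot: [0.0, 0.729, 0.684, -0.002]
force: [-0.4, -14.2, 4.4]
opening: 0.0606
grasp_force: 6.9
```

Emit:
{"fn": "drive_tool", "kwargs": {"targets": [{"dx":-0.03,"dy":0,"dz":0,"ax":0,"ay":0,"az":0,"gripper":66},{"dx":-0.15,"dy":0,"dz":0,"ax":0,"ay":0,"az":0,"gripper":66},{"dx":-0.18,"dy":0,"dz":0,"ax":0,"ay":0,"az":0,"gripper":66},{"dx":-0.18,"dy":0,"dz":-0.25,"ax":0,"ay":0,"az":0,"gripper":66},{"dx":-0.18,"dy":0,"dz":-0.6,"ax":0,"ay":0,"az":0,"gripper":66},{"dx":-0.5,"dy":0,"dz":-0.6,"ax":0,"ay":0,"az":0,"gripper":66},{"dx":-1,"dy":0,"dz":-0.6,"ax":0,"ay":0,"az":0,"gripper":66},{"dx":-1,"dy":0,"dz":-0.6,"ax":0,"ay":0,"az":0,"gripper":66}]}}

```text
time: 34.55
position: [0.5204, -0.0134, 0.2186]
eef_rot: [-0.0, 0.729, 0.684, 0.0]
force: [0.7, 0.1, -0.2]
opening: 0.0609
grasp_force: 0.0
```

```bash
python3 -c "
from h import *
f=vision.grab_frame('side')['color'];t=vision.grab_frame('top')['color'];o=np.zeros((600,800,3),np.uint8);w=vision.grab_frame('wrist')['color']
o[:300,:400]=cv2.resize(f[275:350,210:310],(400,300),interpolation=2);o[:300,400:]=cv2.resize(t[195:270,165:265],(400,300),interpolation=2);o[300:,:400]=cv2.resize(w,(400,300));o[300:,400:]=cv2.resize(f,(400,300));cv2.imwrite('pics/e.png',o);go()"
```

```text
t 34.7 pos [ 0.5201 -0.0147  0.2179] open 0.0602 F [-0.9  0.7  0.4]
```

View pics/e.png

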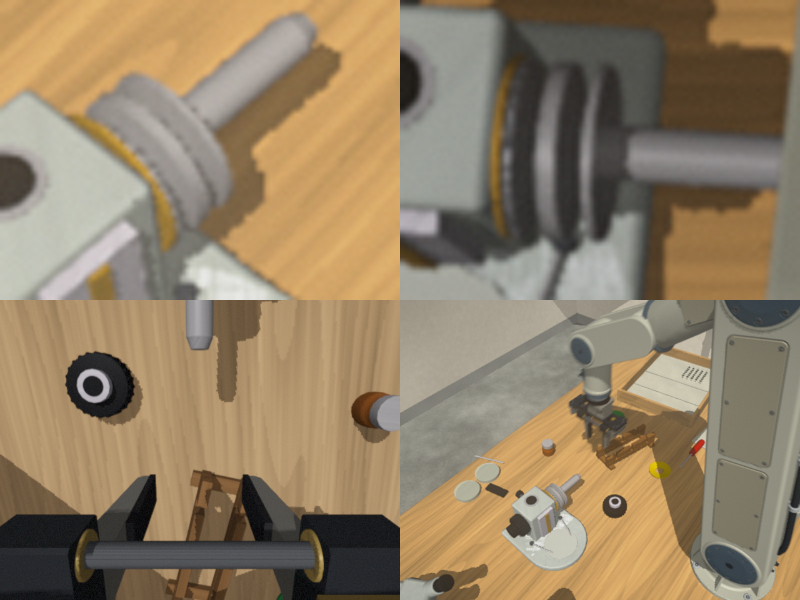

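```bash
python3 -c "
from station import ctrl
print(ctrl.job_done())"
```

```text
the job is handed in; nothing more can be done
None
```

The job is handed in: all three washers hang on the shaft with disc_1, alternating as asked with the last hollow facing out, and the pack was pushed against the thrust plate until the force rose (about 14 N on the last push), at about 35 s of the 72 s; the final pictures show the right pattern, but no verdict came back.

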